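# Set up the sample bracket for measuring

### The job

Get the sample bracket ready for measuring. First brush every bar end off the granite plate into the chip tray with the block brush, not with the fingers, and put the brush back on the bench; then find the bracket with the upright web by opening the tubs, never having the lids off two at once, and set it on the plate with its foot pad on the granite and its ear on the steel parallel, so that it stands level. Once you have let go of it, press down on its ear and then on the flange above its foot pad, with the fingertips, to feel that it does not rock, leave it standing there, and finish with a lid on every tub, the other parts in their tubs and the mouse and ball post left alone.

Things in the scene. Friction and masses are not known exactly. Their poses are not given: they have to be found in the camera images.
- plate_top (a point): Centre of the top face of the black granite plate, which is fixed on the bench: 220 mm (its x) by 260 mm (its y), top 40 mm above the bench. Its x axis points roughly away from the robot, its y axis towards the chip tray, z up.
- parallel_top (a point): Centre of the top of the steel parallel, a bar 20 mm wide (plate's x), 190 mm long (plate's y) and 12 mm high, fixed on the plate near its far edge; the point is 85 mm to the +x and 20 mm to the -y of the plate's centre. Axes as the plate.
- tray_floor (a point): Centre of the floor of the open steel chip tray fixed against the plate's +y edge: 230 mm (x) by 110 mm (y) outside, walls 3 mm thick and 30 mm high (rim 10 mm below the plate's top), floor 3 mm above the bench. The point is 185 mm on the +y side of the plate's centre. Axes as the plate.
- brush_mid (a point): Centre, half-way up, of the loose block brush, 140 g: 96 mm long (its x), 46 mm tall (its z), standing on its bristles (rigid, 96 x 32 mm, lower 24 mm); the upper 22 mm is a wooden back 92 mm long and 26 mm thick (its y), held across the thickness from above. It may get knocked over; lying on its side it is 46 mm across and sweeps as well.
- bracket_web (a point): Middle of the web of the sought bracket, iron, 0.3 kg. mm from here: flange x -44..40, y -14..14, z -30..-20; web x -8..8, y -12..12, z -20..20 (hold across y); foot pad under the -x end, x -44..-22, underside z -42; ear = +x end, nothing beneath. z up when level. On a flat floor it tips 11 degrees onto the ear tip; it is level only with pad on plate and ear on the 12 mm parallel.
- flange_mid (a point): A round flanged bush, one of the other parts kept in the tubs: 60 mm disc 10 mm thick with a 30 mm neck, 40 mm tall in all; point at its centre. Stays in its tub.
- block_mid (a point): A plain iron block with two holes, 62 x 32 x 30 mm, another part kept in the tubs; point at its centre. Stays in its tub.
- spool_mid (a point): A round steel spool, 40 mm diameter and 50 mm tall, another part kept in the tubs; point at its centre. Stays in its tub.
- ballstd: Bystander: steel-footed post with a brass ball, 56 mm foot, 98 mm tall, loose; origin under its foot.
- mouse: Bystander: black computer mouse, 105 x 62 x 26 mm, loose; origin at the centre of its underside.
- tub1_rim (a point): Tub 1 of four identical round aluminium tins, fixed: 116 mm outside diameter, 108 mm inside, 72 mm tall, floor 4 mm thick. The point is the centre of its mouth, at rim height. Which tub holds which part changes.
- lid1_knob (a point): Centre of the black knob (20 mm diameter, 26 mm tall) of loose lid 1, 90 g: aluminium disc, 120 mm diameter, 4 mm thick, with a tapered round plug beneath (94 to 101 mm across, 6 mm deep) that drops loosely into any tub's mouth. The point is 13 mm above the disc's top, 23 mm above the plug's underside and, closed, 17 mm above the tub's rim. Starts on tub 1.
- tub2_rim (a point): Tub 2 of four identical round aluminium tins, fixed: 116 mm outside diameter, 108 mm inside, 72 mm tall, floor 4 mm thick. The point is the centre of its mouth, at rim height. Which tub holds which part changes.
- lid2_knob (a point): Centre of the black knob (20 mm diameter, 26 mm tall) of loose lid 2, 90 g: aluminium disc, 120 mm diameter, 4 mm thick, with a tapered round plug beneath (94 to 101 mm across, 6 mm deep) that drops loosely into any tub's mouth. The point is 13 mm above the disc's top, 23 mm above the plug's underside and, closed, 17 mm above the tub's rim. Starts on tub 2.
- tub3_rim (a point): Tub 3 of four identical round aluminium tins, fixed: 116 mm outside diameter, 108 mm inside, 72 mm tall, floor 4 mm thick. The point is the centre of its mouth, at rim height. Which tub holds which part changes.
- lid3_knob (a point): Centre of the black knob (20 mm diameter, 26 mm tall) of loose lid 3, 90 g: aluminium disc, 120 mm diameter, 4 mm thick, with a tapered round plug beneath (94 to 101 mm across, 6 mm deep) that drops loosely into any tub's mouth. The point is 13 mm above the disc's top, 23 mm above the plug's underside and, closed, 17 mm above the tub's rim. Starts on tub 3.
- tub4_rim (a point): Tub 4 of four identical round aluminium tins, fixed: 116 mm outside diameter, 108 mm inside, 72 mm tall, floor 4 mm thick. The point is the centre of its mouth, at rim height. Which tub holds which part changes.
- lid4_knob (a point): Centre of the black knob (20 mm diameter, 26 mm tall) of loose lid 4, 90 g: aluminium disc, 120 mm diameter, 4 mm thick, with a tapered round plug beneath (94 to 101 mm across, 6 mm deep) that drops loosely into any tub's mouth. The point is 13 mm above the disc's top, 23 mm above the plug's underside and, closed, 17 mm above the tub's rim. Starts on tub 4.
- end1_mid (a point): Loose saw-cut bar end 1 (square, 20 x 20 mm, 16 mm high, 45 g steel), lying on the plate at the start; the point is its centre. Absent in some starts.
- end2_mid (a point): Loose saw-cut bar end 2 (square, 20 x 20 mm, 16 mm high, 45 g steel), lying on the plate at the start; the point is its centre. Absent in some starts.
- end3_mid (a point): Loose saw-cut bar end 3 (square, 20 x 20 mm, 16 mm high, 45 g steel), lying on the plate at the start; the point is its centre. Absent in some starts.
- end4_mid (a point): Loose saw-cut bar end 4 (square, 20 x 20 mm, 16 mm high, 45 g steel), lying on the plate at the start; the point is its centre. Absent in some starts.
- end5_mid (a point): Loose saw-cut bar end 5 (round, 24 mm across, 16 mm high, 45 g steel), lying on the plate at the start; the point is its centre. Absent in some starts.
- end6_mid (a point): Loose saw-cut bar end 6 (oblong, 26 x 16 mm, 16 mm high, 45 g steel), lying on the plate at the start; the point is its centre. Absent in some starts.

How it is judged:
On the way, in this order (a step that is already met when the one before it is completed fails the run):
1. the brush pushes a bar end ((contact force between brush and end1 above 0.1 N or contact force between brush and end2 above 0.1 N or contact force between brush and end3 above 0.1 N or contact force between brush and end4 above 0.1 N or contact force between brush and end5 above 0.1 N or contact force between brush and end6 above 0.1 N)).
2. all the bar ends are in the chip tray (x of end1_mid in the frame of plate_top between -0.115 and 0.115 m and y of end1_mid in the frame of plate_top between 0.13 and 0.24 m and z of each of end1_mid, end2_mid, end3_mid, end4_mid, end5_mid, end6_mid in the frame of plate_top below -0.004 m and x of end2_mid in the frame of plate_top between -0.115 and 0.115 m and y of end2_mid in the frame of plate_top between 0.13 and 0.24 m and x of end3_mid in the frame of plate_top between -0.115 and 0.115 m and y of end3_mid in the frame of plate_top between 0.13 and 0.24 m and x of end4_mid in the frame of plate_top between -0.115 and 0.115 m and y of end4_mid in the frame of plate_top between 0.13 and 0.24 m and x of end5_mid in the frame of plate_top between -0.115 and 0.115 m and y of end5_mid in the frame of plate_top between 0.13 and 0.24 m and x of end6_mid in the frame of plate_top between -0.115 and 0.115 m and y of end6_mid in the frame of plate_top between 0.13 and 0.24 m), for 0.2 s.
3. the bracket stands level with its pad on the plate and its ear on the parallel, let go (angle between bracket_web's own z axis and vertical below 0.045 rad and z of bracket_web in the frame of plate_top between 0.038 and 0.046 m and x of bracket_web in the frame of plate_top between -0.1 and 0.115 m and y of bracket_web in the frame of plate_top between -0.12 and 0.12 m and contact force between bracket and plate above 0.5 N and contact force between the fingers and bracket below 0.1 N and linear speed of bracket below 0.02 m/s), for 0.3 s.
4. the fingertips press down on the ear (1.5 N or more) and the bracket stays level (angle between bracket_web's own z axis and vertical below 0.045 rad and z of bracket_web in the frame of plate_top between 0.038 and 0.046 m and x of bracket_web in the frame of plate_top between -0.1 and 0.115 m and y of bracket_web in the frame of plate_top between -0.12 and 0.12 m and contact force between bracket and plate above 0.5 N and contact force between the fingers and bracket above 1.5 N and x of the grasp point in the frame of bracket_web between 0.01 and 0.045 m and z of the grasp point in the frame of bracket_web above -0.02 m), for 0.1 s.
5. the fingertips press down on the flange above the foot pad (1.5 N or more) and the bracket stays level (angle between bracket_web's own z axis and vertical below 0.045 rad and z of bracket_web in the frame of plate_top between 0.038 and 0.046 m and x of bracket_web in the frame of plate_top between -0.1 and 0.115 m and y of bracket_web in the frame of plate_top between -0.12 and 0.12 m and contact force between bracket and plate above 0.5 N and contact force between the fingers and bracket above 1.5 N and x of the grasp point in the frame of bracket_web between -0.05 and -0.01 m and z of the grasp point in the frame of bracket_web above -0.02 m), for 0.1 s.
At the end, for the whole second after the job is handed in: Every bar end present lies in the chip tray, below the plate's top; the bracket stands on the plate, level within 2.5 degrees, pad on the granite and ear on the parallel, released and at rest; each tub has a lid seated on it (within 8 mm of centre, flat); the brush is on the bench, at rest (all of step 2 and all of step 3 and ((horizontal distance between lid1_knob and tub1_rim below 0.008 m and angle between lid1_knob's own z axis and vertical below 0.06 rad and z of lid1_knob in the frame of tub1_rim between 0.013 and 0.021 m) or (horizontal distance between lid2_knob and tub1_rim below 0.008 m and angle between lid2_knob's own z axis and vertical below 0.06 rad and z of lid2_knob in the frame of tub1_rim between 0.013 and 0.021 m) or (horizontal distance between lid3_knob and tub1_rim below 0.008 m and angle between lid3_knob's own z axis and vertical below 0.06 rad and z of lid3_knob in the frame of tub1_rim between 0.013 and 0.021 m) or (horizontal distance between lid4_knob and tub1_rim below 0.008 m and angle between lid4_knob's own z axis and vertical below 0.06 rad and z of lid4_knob in the frame of tub1_rim between 0.013 and 0.021 m)) and ((horizontal distance between lid1_knob and tub2_rim below 0.008 m and angle between lid1_knob's own z axis and vertical below 0.06 rad and z of lid1_knob in the frame of tub2_rim between 0.013 and 0.021 m) or (horizontal distance between lid2_knob and tub2_rim below 0.008 m and angle between lid2_knob's own z axis and vertical below 0.06 rad and z of lid2_knob in the frame of tub2_rim between 0.013 and 0.021 m) or (horizontal distance between lid3_knob and tub2_rim below 0.008 m and angle between lid3_knob's own z axis and vertical below 0.06 rad and z of lid3_knob in the frame of tub2_rim between 0.013 and 0.021 m) or (horizontal distance between lid4_knob and tub2_rim below 0.008 m and angle between lid4_knob's own z axis and vertical below 0.06 rad and z of lid4_knob in the frame of tub2_rim between 0.013 and 0.021 m)) and ((horizontal distance between lid1_knob and tub3_rim below 0.008 m and angle between lid1_knob's own z axis and vertical below 0.06 rad and z of lid1_knob in the frame of tub3_rim between 0.013 and 0.021 m) or (horizontal distance between lid2_knob and tub3_rim below 0.008 m and angle between lid2_knob's own z axis and vertical below 0.06 rad and z of lid2_knob in the frame of tub3_rim between 0.013 and 0.021 m) or (horizontal distance between lid3_knob and tub3_rim below 0.008 m and angle between lid3_knob's own z axis and vertical below 0.06 rad and z of lid3_knob in the frame of tub3_rim between 0.013 and 0.021 m) or (horizontal distance between lid4_knob and tub3_rim below 0.008 m and angle between lid4_knob's own z axis and vertical below 0.06 rad and z of lid4_knob in the frame of tub3_rim between 0.013 and 0.021 m)) and ((horizontal distance between lid1_knob and tub4_rim below 0.008 m and angle between lid1_knob's own z axis and vertical below 0.06 rad and z of lid1_knob in the frame of tub4_rim between 0.013 and 0.021 m) or (horizontal distance between lid2_knob and tub4_rim below 0.008 m and angle between lid2_knob's own z axis and vertical below 0.06 rad and z of lid2_knob in the frame of tub4_rim between 0.013 and 0.021 m) or (horizontal distance between lid3_knob and tub4_rim below 0.008 m and angle between lid3_knob's own z axis and vertical below 0.06 rad and z of lid3_knob in the frame of tub4_rim between 0.013 and 0.021 m) or (horizontal distance between lid4_knob and tub4_rim below 0.008 m and angle between lid4_knob's own z axis and vertical below 0.06 rad and z of lid4_knob in the frame of tub4_rim between 0.013 and 0.021 m)) and height (world z) of brush_mid below 0.0248 m and linear speed of brush below 0.02 m/s); the robot touches nothing.
It fails at once if a bar end lying on the plate is touched with the fingers ((contact force between the fingers and end1 above 1 N and height (world z) of end1_mid above 0.04 m) or (contact force between the fingers and end2 above 1 N and height (world z) of end2_mid above 0.04 m) or (contact force between the fingers and end3 above 1 N and height (world z) of end3_mid above 0.04 m) or (contact force between the fingers and end4 above 1 N and height (world z) of end4_mid above 0.04 m) or (contact force between the fingers and end5 above 1 N and height (world z) of end5_mid above 0.04 m) or (contact force between the fingers and end6 above 1 N and height (world z) of end6_mid above 0.04 m)).
It fails at once if a bystander (mouse, ball post) is moved more than 30 mm (distance of any of ballstd, mouse from where it was at the start of the episode above 0.03 m).
It fails at once if one of the other parts is taken out of its tub (height (world z) of any of flange_mid, block_mid, spool_mid above 0.085 m).
It fails at once if two lids are off their tubs at once (((height (world z) of lid2_knob below 0.065 m or height (world z) of lid2_knob above 0.125 m) and (height (world z) of lid1_knob below 0.065 m or height (world z) of lid1_knob above 0.125 m)) or ((height (world z) of lid3_knob below 0.065 m or height (world z) of lid3_knob above 0.125 m) and (height (world z) of lid1_knob below 0.065 m or height (world z) of lid1_knob above 0.125 m)) or ((height (world z) of lid3_knob below 0.065 m or height (world z) of lid3_knob above 0.125 m) and (height (world z) of lid2_knob below 0.065 m or height (world z) of lid2_knob above 0.125 m)) or ((height (world z) of lid4_knob below 0.065 m or height (world z) of lid4_knob above 0.125 m) and (height (world z) of lid1_knob below 0.065 m or height (world z) of lid1_knob above 0.125 m)) or ((height (world z) of lid4_knob below 0.065 m or height (world z) of lid4_knob above 0.125 m) and (height (world z) of lid2_knob below 0.065 m or height (world z) of lid2_knob above 0.125 m)) or ((height (world z) of lid4_knob below 0.065 m or height (world z) of lid4_knob above 0.125 m) and (height (world z) of lid3_knob below 0.065 m or height (world z) of lid3_knob above 0.125 m))).
Of end1, end2, end3, end4, end5, end6 only 4 to 6 are there at a start; the rules pass over those that are not, and their reading is None.
At some moment in a run one of end1, end2, end3, end4, end5, end6, brush may be knocked a few centimetres aside while the robot is not near it.
It also fails if it takes over 208 s, if anything falls off the work surface, if the arm or the gripper's body presses on something with over 40 N, if the wrist force passes 120 N, or if a joint passes its speed limit or range.

### The arm

A 7-joint arm with a two-finger parallel gripper is mounted at the origin on the work surface. World frame = base frame: x ahead of the robot, y to its left, z up, the work surface at z = 0. Lengths are in m, angles in rad, forces in N, time in s.
With the tool pointing down it reaches from about 0.425 to 0.925 m from the base axis. Payload 6.8 kg.
Tool frame: the origin (TCP) lies at the very end of the fingers, on their centre line; the grasp point (between the pads) lies 19 mm behind it; z points along the fingers, y is the line along which they close (so a half turn about z gives the same grasp; the last joint's range is limited). The gripper opens to 88 mm and grips with 3 to 60 N. Pads are 20 mm wide; open, the fingers measure 115 mm over their backs; the gripper's body (75 mm by 178 mm) begins 61 mm behind the grasp point.
Start: joints at [1.161, 0.477, 0.022, 1.555, -0.011, 1.109, -0.083], TCP at [0.201, -0.645, 0.223] pointing down, gripper open.
Joint ranges: [-2.96, 2.96], [-0.34, 2.1], [-1.41, 1.46], [0.24, 2.44], [-1.37, 4.51], [0.17, 1.92], [-2.96, 2.96]. Speed limits (rad/s): [2.39, 2.39, 3.14, 3.14, 3.14, 3.14, 3.14].

### API

Orientations are given as a unit quaternion [w, x, y, z].
In Python, from bench import ctrl, optics, close_job gives the robot as it stands.
- The arm moves only by the shell command python3 -m handwheel 'ROWS' [FORCE]. ROWS is JSON, a list of rows, each an object of numbers: "grip": the finger opening in m, from 0 to 0.0878; "dx", "dy", "dz": the shift along the tool's x, y, z in m; "spin": the turn about the tool's z in degrees. A call has 1 to 12 rows; each row shifts and turns the commanded pose from where the row before left it, along the tool's axes as they then stand; what a row does not reach is not made up. A row lasts 1/8 s, in which the tool goes at most 62.5 mm and 10.7 degrees, less where a joint would pass 70% of its speed; a pose out of reach is approached as far as the arm can. A call is refused whole if a number of a shift passes 0.0625 or a number of a turn 10.7, either way. A call with a gripper value outside its range is refused whole. The fingers move at their own pace and stop on an object; FORCE is the grip in N (left out, the last holds). Time passes only in rows, so rows that do not move let the fingers close. It gives the time, the measured TCP pose, the force, the opening and the grip force at its end, in the units of the state.
- ctrl.state(): the state, without advancing time (a new reading comes with each control period).
- optics.grab_frame(name): name is "scene" or "top"; returns a dict with "img" (384x512x3 uint8, red, green, blue), "z_map" (384x512 float32, m along the optical axis (not along the pixel's ray), 0 where there is no reading), "fovy" (degrees; the focal length in pixels is half the picture's height over the tangent of half this angle, whatever the lens; pixels are square), "cx", "cy" (the principal point, pixels), "distortion" ([k1, k2, p1, p2, k3] as OpenCV has them; the pictures are not rectified), "R" (3x3) and "t" (3): a world point X has camera coordinates R X + t. Camera axes: x right, y down, z forward; pixel columns grow to the right and rows downward; lengths in m; the calibration is good to about 2 mm. A picture is of the moment at which its call begins.
- close_job(): hands the job in; it is judged then, once.
The state is a dict: "time": time; "joint_pos": joint angles; "qvel": joint speeds; "joint_efforts": joint torques, N m; "ee_pos": TCP position; "orientation": TCP orientation; "force": force on the tool from outside, world axes, zero at the start; "ft_torque": the same for the moment, N m; "finger_gap": finger opening in m; "grasp_force": force on a finger pad.
Only numpy, scipy, OpenCV 4.12 (cv2) and the standard library are available. Lean on these libraries where they do the work, as an engineer would, in place of code of your own. Each camera call takes 0.05 s, during which the arm holds its last target. There are 200 camera calls.

## Working session

There is one attempt and no reset: what is moved stays moved. The work goes in short steps, Python scripts to look and compute and a shell command to move; the robot and the scene stay as the last step left them, time stands still between calls to the robot, and variables do not carry over. Pictures are saved under pics/ and viewed, at most 14 in all, crops included, and the job is handed in when it is done.

```bash
ls; mkdir -p pics
cat > h.py <<'E'
import numpy as np, cv2
from bench import ctrl, optics
def K(f):
    fl=f['img'].shape[0]/2/np.tan(np.radians(f['fovy'])/2)
    return np.array([[fl,0,f['cx']],[0,fl,f['cy']],[0,0,1.]])
def rays(f,px):
    px=np.asarray(px,float).reshape(-1,1,2)
    n=cv2.undistortPoints(px,K(f),np.array(f['distortion'],float)).reshape(-1,2)
    return np.c_[n,np.ones(len(n))]
def onplane(f,px,z):
    R=np.array(f['R']);t=np.array(f['t']);d=rays(f,px)@R;c=-R.T@t
    return c+d*((z-c[2])/d[:,2])[:,None]
def cloud(f):
    h,w=f['z_map'].shape;u,v=np.meshgrid(np.arange(w),np.arange(h))
    r=rays(f,np.c_[u.ravel(),v.ravel()])*f['z_map'].reshape(-1,1)
    return ((r-np.array(f['t']))@np.array(f['R'])).reshape(h,w,3)
def proj(f,X):
    R=np.array(f['R']);p,_=cv2.projectPoints(np.asarray(X,float).reshape(-1,1,3),cv2.Rodrigues(R)[0],np.array(f['t'],float),K(f),np.array(f['distortion'],float));return p.reshape(-1,2)
def save(f,name,crop=None,s=1):
    im=f['img'][:,:,::-1]
    if crop: x0,y0,x1,y1=crop; im=im[y0:y1,x0:x1]
    cv2.imwrite('pics/'+name,cv2.resize(im,None,fx=s,fy=s,interpolation=cv2.INTER_CUBIC))
E
python3 - <<'E'
from h import *
for n in('top','scene'):
    f=optics.grab_frame(n); save(f,n+'0.png',s=1.5); np.savez(n+'0.npz',**f)
    print(n,f['fovy'],f['cx'],f['cy'],f['distortion'],-np.array(f['R']).T@f['t'])
s=ctrl.state();print(s)
E
```

```text
pics
top 56.36855799241623 255.99844362820258 192.90804969883644 [-0.00271421  0.          0.          0.          0.        ] [0.42268395 0.04223386 0.98454943]
scene 52.597962599107774 259.2146775847653 185.93493771438057 [-0.10358816  0.          0.          0.          0.        ] [0.91193959 0.46599246 1.05497426]
{'time': 0.1, 'joint_pos': array([ 1.16090348,  0.47774591,  0.02235185,  1.55629334, -0.01149382,
        1.10931289, -0.08310403]), 'qvel': array([ 0.00128815, -0.00071079,  0.001647  , -0.00287668, -0.00088867,
        0.00043113,  0.00204089]), 'joint_efforts': array([ 5.08562589e-03, -5.84088743e+01,  1.54064700e+00, -2.73312432e+01,
       -5.41010709e-02,  1.30768045e-02,  1.11491481e-04]), 'ee_pos': array([ 0.20045999, -0.6439993 ,  0.22178506]), 'orientation': array([-7.94127613e-04,  9.88635551e-01,  1.50329911e-01, -1.85776612e-04]), 'force': array([ 0.72028069, -0.43346556,  0.89070727]), 'ft_torque': array([-0.02385966, -0.01174944,  0.03946918]), 'grasp_force': 0.0, 'finger_gap': 0.08798536726694188}
```

View pics/top0.png

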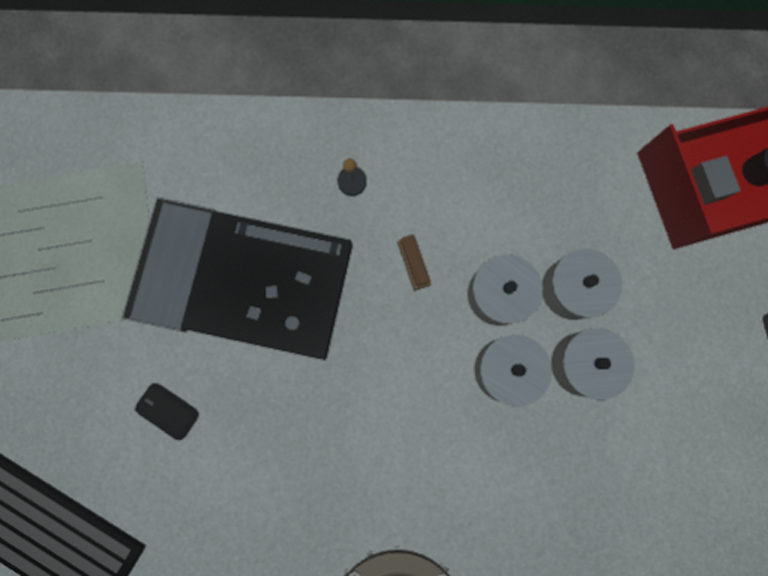

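View pics/scene0.png

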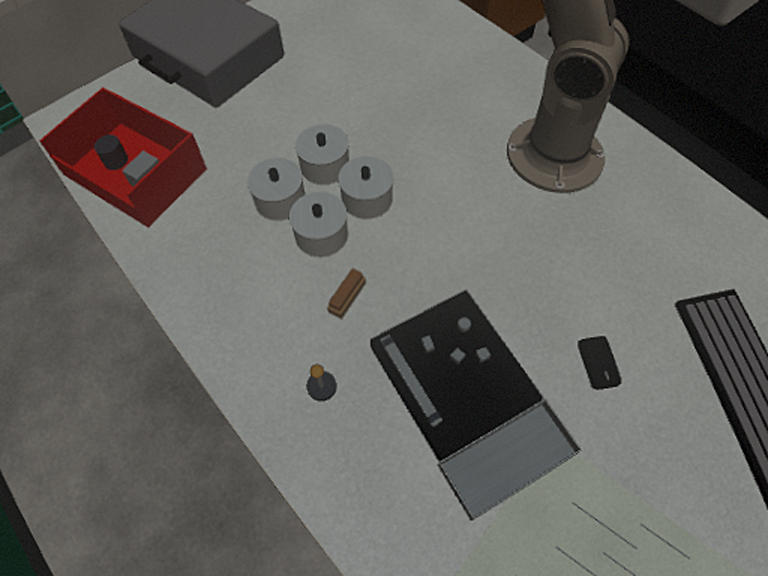

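The top view (1.5x) shows the plate at about (270,280), with ends at (303,277), (271,292), (253,313) and a round one at (292,323). The tray is left at (170,265), the brush at (414,262) and the lid knobs at (510,287), (591,281), (518,370), (602,363). The ball post is at (352,178) and the mouse at (167,411). The scene view agrees.

```bash
cat > m.py <<'E'
from h import *
def rect(P): # P Nx2 metres
    (c,s,a)=cv2.minAreaRect((P*1000).astype(np.float32)); return np.array(c)/1000,np.array(s),a
def masks(f):
    g=f['img'].astype(int);return g,g.max(2),g.max(2)-g.min(2)
E
python3 - <<'E'
from m import *
f=dict(np.load('top0.npz'))
C=cloud(f);g,mx,sat=masks(f)
hsv=cv2.cvtColor(f['img'],cv2.COLOR_RGB2HSV)
# plate: dark, in the area
m=np.zeros(mx.shape,np.uint8);m[130:245,80:240]=1
d=((mx<45)&(m>0)).astype(np.uint8)
n,l,st,ce=cv2.connectedComponentsWithStats(d)
i=1+st[1:,4].argmax();print('plate comp',st[i])
pl=cv2.convexHull(np.argwhere(l==i)[:,::-1].astype(np.int32))
q=cv2.approxPolyDP(pl,6,True).reshape(-1,2);print(q,onplane(f,q,.04)[:,:2].round(4))
dz=C[...,2];print('depth z plate',np.median(dz[l==i]))
# ends
inner=cv2.erode(cv2.fillConvexPoly(np.zeros_like(d),pl,1),np.ones((3,3)))
b=((inner>0)&(mx>50)).astype(np.uint8)
n,l2,st,ce=cv2.connectedComponentsWithStats(b)
for k in range(1,n):
    if st[k,4]>15:
        P=onplane(f,np.argwhere(l2==k)[:,::-1],.056)[:,:2];print('end',ce[k].round(1),st[k],rect(P),np.median(dz[l2==k]))
# brush
b=((hsv[...,1]>90)&(hsv[...,0]<20)).astype(np.uint8);b[:,:250]=0;b[:,300:]=0
n,l2,st,ce=cv2.connectedComponentsWithStats(b);k=1+st[1:,4].argmax()
P=onplane(f,np.argwhere(l2==k)[:,::-1],.046)[:,:2];print('brush',ce[k],rect(P),np.percentile(dz[l2==k],[10,50,90]))
# knobs
b=(mx<50).astype(np.uint8);b[:160]=0;b[270:]=0;b[:,:310]=0;b[:,425:]=0
n,l2,st,ce=cv2.connectedComponentsWithStats(b)
for k in range(1,n):
    if st[k,4]>15: print('knob',ce[k].round(1),st[k,4],st[k,:4],dz[l2==k].max())
# lid disc via height
b=((abs(dz-.076)<.006)).astype(np.uint8);b[:160]=0;b[280:]=0;b[:,:305]=0;b[:,430:]=0
b=cv2.morphologyEx(b,cv2.MORPH_OPEN,np.ones((5,5)))
b=cv2.erode(b,np.ones((3,3)))
n,l2,st,ce=cv2.connectedComponentsWithStats(b)
for k in range(1,n):
    if st[k,4]>100:
        h=cv2.convexHull(onplane(f,np.argwhere(l2==k)[:,::-1],.076)[:,:2].astype(np.float32))
        print('lid',ce[k],st[k,4],cv2.minEnclosingCircle(h),np.median(dz[l2==k]))
E
```

```text
plate comp [ 121  141  113   98 6917]
[[233 161]
 [216 238]
 [121 219]
 [141 142]] [[0.6488 0.1003]
 [0.4416 0.1381]
 [0.4854 0.3894]
 [0.6955 0.3515]]
depth z plate 0.04015666059835367
end [158.4 151.5] [156 148   6   8  26] (array([0.66565326, 0.29680835]), array([11.0551548 , 20.40007401]), 75.52501678466797) 0.05158836498061596
end [193.9 159.2] [163 150  65  20 509] (array([0.64684613, 0.20054306]), array([173.35005188,  22.00942039]), 79.17264556884766) 0.05211133889786464
end [201.7 184.8] [196 181  12   9  68] (array([0.57938232, 0.17939842]), array([26.10430908, 17.50192833]), 66.24610900878906) 0.05540210275396186
end [180.6 194.1] [177 190   8   9  66] (array([0.55316876, 0.23355733]), array([21.28628159, 18.27935219]), 2.9799413681030273) 0.05600464868018781
end [168.7 208.2] [164 204  10  10  69] (array([0.51512482, 0.26204257]), array([20.73987198, 21.53191566]), 74.7435073852539) 0.0558332776183123
end [194.4 215. ] [190 211  10   9  76] (array([0.49919101, 0.19443726]), array([20.77642059, 23.48815727]), 1.347776174545288) 0.05596330790466533
brush [275.75076923 173.6
[... 163 characters left out ...]
84  10   7] 0.10479067276844418
knob [339.6 191. ] 47 [336 188   8   7] 0.10680920271217391
knob [401.3 242. ] 61 [397 239  10   7] 0.10637399676206583
knob [345.2 246.4] 49 [341 243   9   7] 0.9845494295600176
lid [390.42345773 187.75628332] 1313 ((0.580237090587616, -0.3112909197807312), 0.057238947600126266) 0.07602403010679923
lid [337.59895833 191.69494048] 1344 ((0.5666816234588623, -0.17341718077659607), 0.05683443695306778) 0.0760292975434762
lid [398.31702128 241.18156028] 1410 ((0.4422643482685089, -0.3257479667663574), 0.05724295228719711) 0.07602685659002505
lid [343.29325921 246.43641418] 1439 ((0.42795151472091675, -0.18598869442939758), 0.05676776170730591) 0.07612712415454492
```

```bash
cat > go.py <<'E'
# usage: go.py x y z yawdeg(tool x) -> totals in tool axes (shift in present axes, then spin); P prefix: plate coords (x y relative to plate centre)
import sys
from h import *
from scipy.spatial.transform import Rotation as Ro
PC=np.array([.568,.245]);PY=-10.2
def plate(x,y):
    a=np.radians(PY);return PC+[x*np.cos(a)-y*np.sin(a),x*np.sin(a)+y*np.cos(a)]
def toplate(X):
    a=np.radians(PY);d=np.asarray(X)[...,:2]-PC;return np.stack([d[...,0]*np.cos(a)+d[...,1]*np.sin(a),-d[...,0]*np.sin(a)+d[...,1]*np.cos(a)],-1)
if __name__=='__main__':
    a=sys.argv[1:]
    p=a[0]=='P'
    if p:a=a[1:]
    x,y,z,w=map(float,a)
    if p:x,y=plate(x,y)
    s=ctrl.state();q=s['orientation'];R=Ro.from_quat([*q[1:],q[0]]).as_matrix()
    yaw=np.degrees(np.arctan2(R[1,0],R[0,0]))
    sp=(yaw-w+180)%360-180
    print('t',s['time'],'at',s['ee_pos'].round(4),'plate',toplate(s['ee_pos']).round(4),'yaw',yaw.round(1),'j7',s['joint_pos'][6].round(2),'to',round(x,3),round(y,3))
    print('d mm',((R.T@(np.array([x,y,z])-s['ee_pos']))*1000).round(1),'spin',round(sp,1))
E
python3 go.py .615 -.0145 .15 20
python3 -m handwheel '[{"dx":0.0243,"dy":-0.0199},{"dx":0.0243,"dy":-0.0199},{"dx":0.0243,"dy":-0.0199},{"dx":0.0243,"dy":-0.0199},{"dx":0.0243,"dy":-0.0199},{"dx":0.0243,"dy":-0.0199},{"dx":0.0243,"dy":-0.0199},{"dx":0.0243,"dy":-0.0199},{"dx":0.0243,"dy":-0.0199},{"dx":0.0243,"dy":-0.0199},{"dx":0.0243,"dy":-0.0199},{"dx":0.0243,"dy":-0.0199}]' 20; python3 go.py .615 -.0145 .15 20
```

```text
t 0.1 at [ 0.2005 -0.644   0.2218] plate [-0.2043 -0.94  ] yaw 17.3 j7 -0.08 to 0.615 -0.015
d mm [ 582.9 -477.7   72.5] spin -2.7
t 0.1 at [ 0.2005 -0.644   0.2218] plate [-0.2043 -0.94  ] yaw 17.3 j7 -0.08 to 0.615 -0.015
d mm [ 582.9 -477.7   72.5] spin -2.7schema error: expected keys grip, dx, dy, dz, spin
```

```bash
python3 -m handwheel '[{"grip":0.08,"dx":0.0486,"dy":-0.0398,"dz":0,"spin":0},{"grip":0.08,"dx":0.0486,"dy":-0.0398,"dz":0,"spin":0},{"grip":0.08,"dx":0.0486,"dy":-0.0398,"dz":0,"spin":0},{"grip":0.08,"dx":0.0486,"dy":-0.0398,"dz":0,"spin":0},{"grip":0.08,"dx":0.0486,"dy":-0.0398,"dz":0,"spin":0},{"grip":0.08,"dx":0.0486,"dy":-0.0398,"dz":0,"spin":0},{"grip":0.08,"dx":0.0486,"dy":-0.0398,"dz":0,"spin":0},{"grip":0.08,"dx":0.0486,"dy":-0.0398,"dz":0,"spin":0},{"grip":0.08,"dx":0.0486,"dy":-0.0398,"dz":0,"spin":-2.7},{"grip":0.08,"dx":0,"dy":0,"dz":0.02,"spin":0},{"grip":0.08,"dx":0,"dy":0,"dz":0.02,"spin":0},{"grip":0.08,"dx":0,"dy":0,"dz":0.02,"spin":0}]' 20; python3 go.py .615 -.0145 .15 20
```

```text
time: 1.6
ee_pos: [0.51, -0.1746, 0.1617]
orientation: [-0.0, 0.985, 0.174, -0.0]
force: [-0.1, 0.4, 1.3]
finger_gap: 0.0802
grasp_force: 0.0
t 1.6 at [ 0.51   -0.1746  0.1617] plate [ 0.0172 -0.4232] yaw 20.0 j7 -1.1 to 0.615 -0.015
d mm [ 153.5 -114.5   11.7] spin 0.0
```

```bash
python3 -m handwheel '[{"grip":0.08,"dx":0.04,"dy":-0.03,"dz":0,"spin":0},{"grip":0.08,"dx":0.04,"dy":-0.03,"dz":0,"spin":0},{"grip":0.08,"dx":0.04,"dy":-0.03,"dz":0,"spin":0},{"grip":0.08,"dx":0.0335,"dy":-0.0245,"dz":0,"spin":0},{"grip":0.08,"dx":0,"dy":0,"dz":0.04,"spin":0},{"grip":0.08,"dx":0,"dy":0,"dz":0.04,"spin":0},{"grip":0.08,"dx":0,"dy":0,"dz":0.03,"spin":0},{"grip":0.08,"dx":0,"dy":0,"dz":0.0245,"spin":0},{"grip":0.01,"dx":0,"dy":0,"dz":0,"spin":0},{"grip":0.01,"dx":0,"dy":0,"dz":0,"spin":0},{"grip":0.01,"dx":0,"dy":0,"dz":0,"spin":0},{"grip":0.01,"dx":0,"dy":0,"dz":0,"spin":0}]' 25; python3 go.py P -0.045 -0.105 .13 -10.2
```

```text
time: 3.1
ee_pos: [0.616, -0.0148, 0.0292]
orientation: [0.0, 0.985, 0.174, 0.001]
force: [-0.6, 0.5, -0.3]
finger_gap: 0.0436
grasp_force: 0.0
t 3.1 at [ 0.616  -0.0148  0.0292] plate [ 0.0932 -0.2472] yaw 20.0 j7 -1.48 to 0.505 0.15
d mm [ -47.8 -192.4 -101. ] spin 30.2
```

```bash
python3 -m handwheel '[{"grip":0.01,"dx":0,"dy":0,"dz":0,"spin":0},{"grip":0.01,"dx":0,"dy":0,"dz":0,"spin":0},{"grip":0.01,"dx":0,"dy":0,"dz":0,"spin":0},{"grip":0.01,"dx":0,"dy":0,"dz":0,"spin":0},{"grip":0.01,"dx":0,"dy":0,"dz":-0.03,"spin":0},{"grip":0.01,"dx":0,"dy":0,"dz":-0.04,"spin":0},{"grip":0.01,"dx":0,"dy":0,"dz":-0.03,"spin":0},{"grip":0.01,"dx":0,"dy":0,"dz":0,"spin":10},{"grip":0.01,"dx":0,"dy":0,"dz":0,"spin":10},{"grip":0.01,"dx":0,"dy":0,"dz":0,"spin":10.2},{"grip":0.01,"dx":0,"dy":0,"dz":0,"spin":0}]' 25; python3 go.py P -0.045 -0.107 .069 -10.2
python3 - <<'E'
from h import *
f=optics.grab_frame('scene');save(f,'s1.png',(180,150,420,330),3)
E
```

```text
time: 4.47
ee_pos: [0.6147, -0.0142, 0.1275]
orientation: [0.0, 0.996, -0.088, -0.001]
force: [0.3, -0.1, -0.1]
finger_gap: 0.0257
grasp_force: 25.0
t 4.475 at [ 0.6147 -0.0142  0.1275] plate [ 0.0919 -0.2468] yaw -10.1 j7 -1.91 to 0.505 0.148
d mm [-136.5 -140.1   58.7] spin 0.1
```

View pics/s1.png

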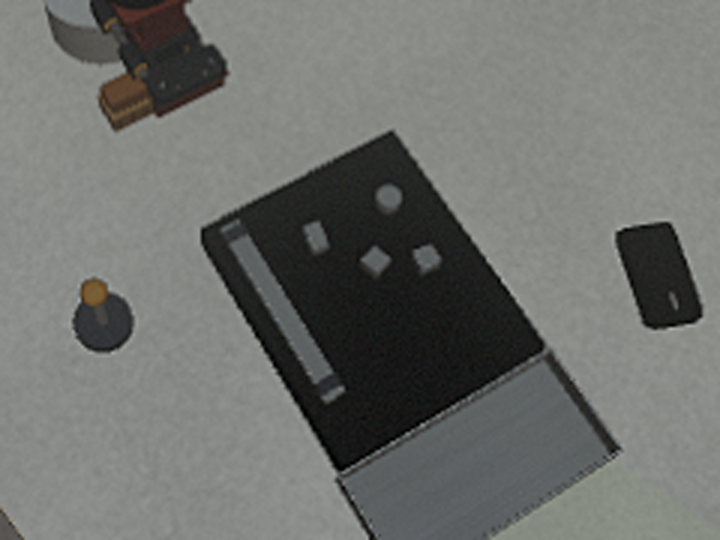

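The brush is held by its back, near (125,100) in the crop. The four ends are unchanged, at (316,237), (376,261), (426,258) and (388,198).

```bash
python3 -m handwheel '[{"grip":0.01,"dx":-0.034,"dy":-0.035,"dz":0,"spin":0},{"grip":0.01,"dx":-0.034,"dy":-0.035,"dz":0,"spin":0},{"grip":0.01,"dx":-0.034,"dy":-0.035,"dz":0,"spin":0},{"grip":0.01,"dx":-0.0345,"dy":-0.035,"dz":0,"spin":0},{"grip":0.01,"dx":0,"dy":0,"dz":0.03,"spin":0},{"grip":0.01,"dx":0,"dy":0,"dz":0.02,"spin":0},{"grip":0.01,"dx":0,"dy":0,"dz":0.0085,"spin":0},{"grip":0.01,"dx":0,"dy":0,"dz":0,"spin":0}]'; python3 go.py P -0.045 0.14 .069 -10.2
```

```text
time: 5.52
ee_pos: [0.5058, 0.1472, 0.0695]
orientation: [-0.0, 0.996, -0.088, -0.0]
force: [0.6, -0.0, -1.6]
finger_gap: 0.0259
grasp_force: 25.0
t 5.525 at [0.5058 0.1472 0.0695] plate [-0.0439 -0.1073] yaw -10.1 j7 -2.28 to 0.549 0.391
d mm [  -0.8 -247.3    0.5] spin 0.1
```

```bash
python3 -m handwheel '[{"grip":0.01,"dx":0,"dy":-0.018,"dz":0,"spin":0},{"grip":0.01,"dx":0,"dy":-0.018,"dz":0,"spin":0},{"grip":0.01,"dx":0,"dy":-0.018,"dz":0,"spin":0},{"grip":0.01,"dx":0,"dy":-0.018,"dz":0,"spin":0},{"grip":0.01,"dx":0,"dy":-0.018,"dz":0,"spin":0},{"grip":0.01,"dx":0,"dy":-0.018,"dz":0,"spin":0},{"grip":0.01,"dx":0,"dy":-0.018,"dz":0,"spin":0},{"grip":0.01,"dx":0,"dy":-0.018,"dz":0,"spin":0},{"grip":0.01,"dx":0,"dy":-0.018,"dz":0,"spin":0},{"grip":0.01,"dx":0,"dy":-0.018,"dz":0,"spin":0},{"grip":0.01,"dx":0,"dy":-0.018,"dz":0,"spin":0},{"grip":0.01,"dx":0,"dy":-0.018,"dz":0,"spin":0}]'; python3 -m handwheel '[{"grip":0.01,"dx":0,"dy":-0.016,"dz":0,"spin":0},{"grip":0.01,"dx":0,"dy":-0.016,"dz":0,"spin":0},{"grip":0.01,"dx":0,"dy":0,"dz":0,"spin":0},{"grip":0.01,"dx":0,"dy":0,"dz":-0.04,"spin":0},{"grip":0.01,"dx":0,"dy":0,"dz":-0.04,"spin":0},{"grip":0.01,"dx":0,"dy":0,"dz":0,"spin":0}]'; python3 go.py P 0.022 -0.107 .069 -10.2
python3 - <<'E'
from h import *
f=optics.grab_frame('scene');save(f,'s2.png',(180,150,420,360),2.8)
E
```

```text
time: 7.02
ee_pos: [0.5443, 0.3609, 0.0696]
orientation: [0.0, 0.996, -0.089, 0.0]
force: [0.2, -0.4, -1.3]
finger_gap: 0.0256
grasp_force: 25.0
time: 7.78
ee_pos: [0.5518, 0.392, 0.1534]
orientation: [-0.002, 0.996, -0.089, 0.002]
force: [0.5, -0.5, -2.1]
finger_gap: 0.0259
grasp_force: 25.0
t 7.775 at [0.5518 0.392  0.1534] plate [-0.0419  0.1418] yaw -10.3 j7 -2.56 to 0.571 0.136
d mm [ 63.8 249.1  83.6] spin -0.1
```

View pics/s2.png

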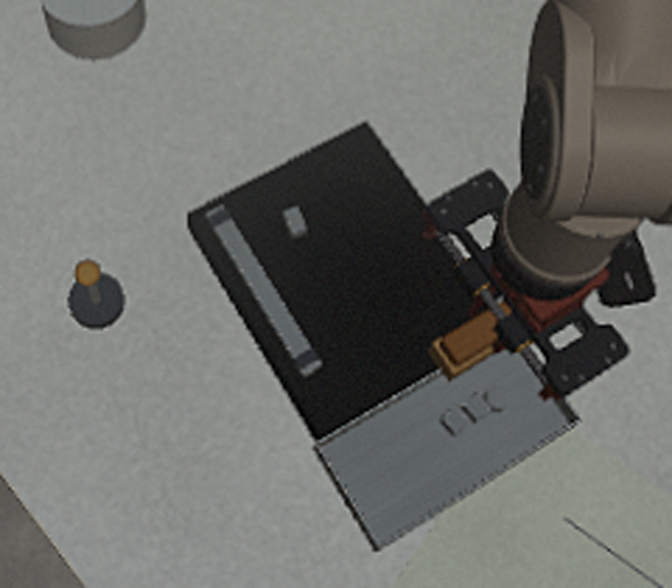

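Ends lie in the tray at about (450,420) and (490,402). One remains on the plate, at (295,222).

```bash
python3 -m handwheel '[{"grip":0.01,"dx":0.015,"dy":0.05,"dz":0,"spin":0},{"grip":0.01,"dx":0.015,"dy":0.05,"dz":0,"spin":0},{"grip":0.01,"dx":0.015,"dy":0.05,"dz":0,"spin":0},{"grip":0.01,"dx":0.015,"dy":0.05,"dz":0,"spin":0},{"grip":0.01,"dx":0,"dy":0.048,"dz":0,"spin":0},{"grip":0.01,"dx":0,"dy":0,"dz":0.04,"spin":0},{"grip":0.01,"dx":0,"dy":0,"dz":0.03,"spin":0},{"grip":0.01,"dx":0,"dy":0,"dz":0.0135,"spin":0},{"grip":0.01,"dx":0,"dy":0,"dz":0,"spin":0}]'; python3 go.py P 0.018 0.14 .069 -10.2
python3 -m handwheel '[{"grip":0.01,"dx":0,"dy":-0.018,"dz":0,"spin":0},{"grip":0.01,"dx":0,"dy":-0.018,"dz":0,"spin":0},{"grip":0.01,"dx":0,"dy":-0.018,"dz":0,"spin":0},{"grip":0.01,"dx":0,"dy":-0.018,"dz":0,"spin":0},{"grip":0.01,"dx":0,"dy":-0.018,"dz":0,"spin":0},{"grip":0.01,"dx":0,"dy":-0.018,"dz":0,"spin":0},{"grip":0.01,"dx":0,"dy":-0.018,"dz":0,"spin":0},{"grip":0.01,"dx":0,"dy":-0.018,"dz":0,"spin":0},{"grip":0.01,"dx":0,"dy":-0.018,"dz":0,"spin":0},{"grip":0.01,"dx":0,"dy":-0.018,"dz":0,"spin":0},{"grip":0.01,"dx":0,"dy":-0.018,"dz":0,"spin":0},{"grip":0.01,"dx":0,"dy":-0.018,"dz":0,"spin":0}]'; python3 -m handwheel '[{"grip":0.01,"dx":0,"dy":-0.016,"dz":0,"spin":0},{"grip":0.01,"dx":0,"dy":-0.016,"dz":0,"spin":0},{"grip":0.01,"dx":0,"dy":0,"dz":0,"spin":0},{"grip":0.01,"dx":0,"dy":0,"dz":-0.04,"spin":0},{"grip":0.01,"dx":0,"dy":0,"dz":-0.04,"spin":0},{"grip":0.01,"dx":0,"dy":0.06,"dz":0,"spin":0},{"grip":0.01,"dx":0,"dy":0.06,"dz":0,"spin":0},{"grip":0.01,"dx":0,"dy":0.06,"dz":0,"spin":0},{"grip":0.01,"dx":0,"dy":0.06,"dz":0,"spin":0},{"grip":0.01,"dx":0,"dy":0.06,"dz":0,"spin":0},{"grip":0.01,"dx":0,"dy":0,"dz":0,"spin":0}]'; python3 go.py 0.55 0.02 .0295 -10.2
python3 - <<'E'
from h import *
f=optics.grab_frame('scene');save(f,'s3.png',(180,150,420,360),2.8)
E
```

```text
time: 8.95
ee_pos: [0.5642, 0.1356, 0.0652]
orientation: [0.001, 0.996, -0.089, -0.001]
force: [-0.9, -0.2, -1.6]
finger_gap: 0.026
grasp_force: 25.1
t 8.95 at [0.5642 0.1356 0.0652] plate [ 0.0156 -0.1083] yaw -10.2 j7 -2.2 to 0.611 0.38
d mm [   2.2 -248.3   -4.2] spin -0.0
time: 10.45
ee_pos: [0.6034, 0.3503, 0.0661]
orientation: [0.0, 0.996, -0.089, -0.0]
force: [-0.4, -0.1, -1.4]
finger_gap: 0.0261
grasp_force: 25.0
time: 11.82
ee_pos: [0.5547, 0.0778, 0.1462]
orientation: [0.002, 0.996, -0.094, -0.0]
force: [0.2, 0.4, -1.6]
finger_gap: 0.0259
grasp_force: 25.0
t 11.825 at [0.5547 0.0778 0.1462] plate [ 0.0165 -0.1669] yaw -10.8 j7 -2.08 to 0.55 0.02
d mm [  6.2  57.3 116.9] spin -0.6
```

View pics/s3.png

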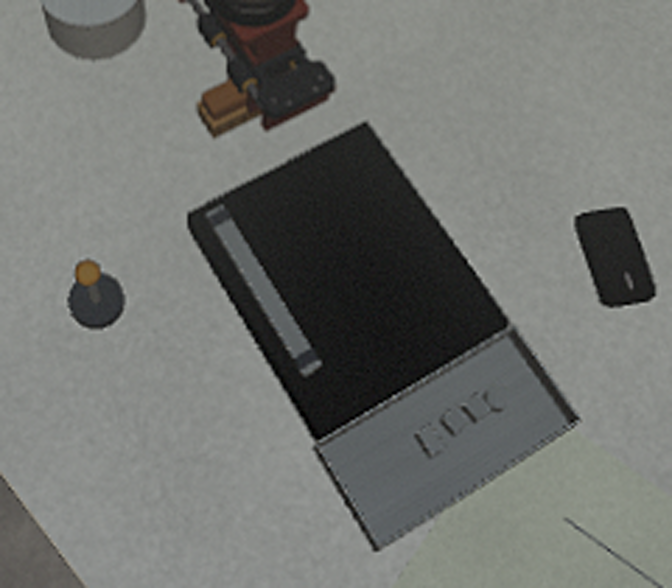

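The plate is clear. The four ends are in the tray around (430–495, 400–440), and the brush is still held at (225,105).

```bash
python3 -m handwheel '[{"grip":0.01,"dx":0.006,"dy":0.03,"dz":0,"spin":0},{"grip":0.01,"dx":0,"dy":0.027,"dz":0,"spin":0},{"grip":0.01,"dx":0,"dy":0,"dz":0.04,"spin":0},{"grip":0.01,"dx":0,"dy":0,"dz":0.04,"spin":0},{"grip":0.01,"dx":0,"dy":0,"dz":0.025,"spin":0},{"grip":0.01,"dx":0,"dy":0,"dz":0.01,"spin":0},{"grip":0.01,"dx":0,"dy":0,"dz":0,"spin":0},{"grip":0.01,"dx":0,"dy":0,"dz":0,"spin":0}]'; python3 go.py .5667 -.173 .15 -10.2
```

```text
time: 12.88
ee_pos: [0.5525, 0.0287, 0.0323]
orientation: [-0.0, 0.996, -0.089, 0.001]
force: [0.1, -0.6, -1.5]
finger_gap: 0.0258
grasp_force: 25.1
t 12.875 at [0.5525 0.0287 0.0323] plate [ 0.023  -0.2156] yaw -10.2 j7 -2.01 to 0.567 -0.173
d mm [  49.9  195.9 -117.8] spin 0.0
```

```bash
python3 -m handwheel '[{"grip":0.01,"dx":0,"dy":0,"dz":0.003,"spin":0},{"grip":0.01,"dx":0,"dy":0,"dz":0.003,"spin":0},{"grip":0.01,"dx":0,"dy":0,"dz":0,"spin":0},{"grip":0.06,"dx":0,"dy":0,"dz":0,"spin":0},{"grip":0.06,"dx":0,"dy":0,"dz":0,"spin":0},{"grip":0.06,"dx":0,"dy":0,"dz":0,"spin":0},{"grip":0.06,"dx":0,"dy":0,"dz":0,"spin":0},{"grip":0.06,"dx":0,"dy":0,"dz":-0.04,"spin":0},{"grip":0.06,"dx":0,"dy":0,"dz":-0.04,"spin":0},{"grip":0.06,"dx":0,"dy":0,"dz":-0.05,"spin":0},{"grip":0.06,"dx":0,"dy":0,"dz":0,"spin":0}]'; python3 go.py .5667 -.173 .15 -10.2
python3 - <<'E'
from h import *
f=dict(np.load('top0.npz'));g=dict(np.load('scene0.npz'))
print(onplane(f,[[339.6,191],[393.5,187],[401.3,242],[345.2,246.4]],.090).round(4))
h=optics.grab_frame('top');hsv=cv2.cvtColor(h['img'],cv2.COLOR_RGB2HSV)
b=((hsv[...,1]>90)&(hsv[...,0]<20)&(hsv[...,2]>50));b[:,:245]=0;b[:,310:]=0;b[:140]=0;b[220:]=0
p=np.argwhere(b)[:,::-1];print(len(p),onplane(h,p,.046).mean(0),np.median(cloud(h)[b][:,2]))
mx=g['img'].max(2)
b=(mx<50).astype(np.uint8);b[:80]=0;b[160:]=0;b[:,:160]=0;b[:,265:]=0
n,l2,st,ce=cv2.connectedComponentsWithStats(b)
for k in range(1,n):
    if st[k,4]>15: print(st[k],onplane(g,ce[k],.089).round(4))
E
```

```text
time: 14.25
ee_pos: [0.5542, 0.0286, 0.1591]
orientation: [-0.001, 0.996, -0.089, 0.004]
force: [0.9, -0.9, -0.4]
finger_gap: 0.0605
grasp_force: 0.0
t 14.25 at [0.5542 0.0286 0.1591] plate [ 0.0248 -0.2155] yaw -10.2 j7 -1.97 to 0.567 -0.173
d mm [ 48.  196.2   9.1] spin -0.0
[[ 0.5658 -0.175   0.09  ]
 [ 0.5794 -0.3124  0.09  ]
 [ 0.4412 -0.3272  0.09  ]
 [ 0.4273 -0.1873  0.09  ]]Traceback (most recent call last):
  File "<stdin>", line 6, in <module>
  File "h.py", line 11, in onplane
    R=np.array(f['R']);t=np.array(f['t']);d=rays(f,px)@R;c=-R.T@t
                                            ~~~~^^^^^^
  File "h.py", line 8, in rays
    n=cv2.undistortPoints(px,K(f),np.array(f['distortion'],float)).reshape(-1,2)
      ~~~~~~~~~~~~~~~~~~~^^^^^^^^^^^^^^^^^^^^^^^^^^^^^^^^^^^^^^^^^
cv2.error: OpenCV(4.12.0) /io/opencv/modules/calib3d/src/undistort.dispatch.cpp:347: error: (-215:Assertion failed) CV_IS_MAT(_src) && CV_IS_MAT(_dst) && (_src->rows == 1 || _src->cols == 1) && (_dst->rows == 1 || _dst->cols == 1) && _src->cols + _src->rows - 1 == _dst->rows + _dst->cols - 1 && (CV_MAT_TYPE(_src->type) == CV_32FC2 || CV_MAT_TYPE(_src->type) == CV_64FC2) && (CV_MAT_TYPE(_dst->type) == CV_32FC2 || CV_MAT_TYPE(_dst->type) == CV_64FC2) in function 'cvUndistortPointsInternal'
```

```bash
python3 -m handwheel '[{"grip":0.05,"dx":0.0118,"dy":0.0492,"dz":0,"spin":0},{"grip":0.05,"dx":0.0118,"dy":0.0492,"dz":0,"spin":0},{"grip":0.05,"dx":0.0118,"dy":0.0492,"dz":0,"spin":0},{"grip":0.05,"dx":0.0118,"dy":0.0492,"dz":0,"spin":0},{"grip":0.05,"dx":0,"dy":0,"dz":0.03,"spin":0},{"grip":0.05,"dx":0,"dy":0,"dz":0.02,"spin":0},{"grip":0.05,"dx":0,"dy":0,"dz":0.02,"spin":0},{"grip":0.05,"dx":0,"dy":0,"dz":0.005,"spin":0},{"grip":0.05,"dx":0,"dy":0,"dz":0,"spin":0},{"grip":0.05,"dx":0,"dy":0,"dz":0,"spin":0}]';python3 go.py .566 -.174 .082 -10.2
python3 - <<'E'
from h import *
g=dict(np.load('scene0.npz'))
mx=g['img'].max(2)
b=(mx<50).astype(np.uint8);b[:80]=0;b[160:]=0;b[:,:160]=0;b[:,265:]=0
n,l2,st,ce=cv2.connectedComponentsWithStats(b)
for k in range(1,n):
    if st[k,4]>15: print(st[k],onplane(g,ce[k],.089).round(4))
E
```

```text
time: 15.55
ee_pos: [0.5634, -0.1739, 0.0807]
orientation: [0.0, 0.996, -0.089, 0.0]
force: [-0.0, 0.1, -0.7]
finger_gap: 0.0503
grasp_force: 0.0
t 15.55 at [ 0.5634 -0.1739  0.0807] plate [ 0.0697 -0.4131] yaw -10.2 j7 -1.6 to 0.566 -0.174
d mm [ 2.6 -0.4 -1.3] spin -0.0
[211  89   6   9  43] [[ 0.4432 -0.3283  0.089 ]]
[241 111   5   9  39] [[ 0.4292 -0.1896  0.089 ]]
[179 112   7   9  44] [[ 0.5808 -0.3139  0.089 ]]
[208 136   6   9  41] [[ 0.5669 -0.1773  0.089 ]]
```

```bash
python3 -m handwheel '[{"grip":0.05,"dx":0.003,"dy":0,"dz":0,"spin":0},{"grip":0.005,"dx":0,"dy":0,"dz":0,"spin":0},{"grip":0.005,"dx":0,"dy":0,"dz":0,"spin":0},{"grip":0.005,"dx":0,"dy":0,"dz":0,"spin":0},{"grip":0.005,"dx":0,"dy":0,"dz":0,"spin":0},{"grip":0.005,"dx":0,"dy":0,"dz":0,"spin":0},{"grip":0.005,"dx":0,"dy":0,"dz":-0.03,"spin":0},{"grip":0.005,"dx":0,"dy":0,"dz":-0.05,"spin":0},{"grip":0.005,"dx":0,"dy":0,"dz":-0.05,"spin":0},{"grip":0.005,"dx":0,"dy":0.05,"dz":0,"spin":0},{"grip":0.005,"dx":0,"dy":0.05,"dz":0,"spin":0},{"grip":0.005,"dx":0,"dy":0.05,"dz":0,"spin":0}]' 25; python3 -m handwheel '[{"grip":0.005,"dx":0,"dy":0.05,"dz":0,"spin":0},{"grip":0.005,"dx":0,"dy":0.05,"dz":0,"spin":0},{"grip":0.005,"dx":0,"dy":0,"dz":0,"spin":0}]'
python3 - <<'E'
from h import *
a=optics.grab_frame('top');b=optics.grab_frame('scene');np.savez('tA.npz',**a);np.savez('sA.npz',**b)
im=np.hstack([cv2.resize(x['img'][y0:y0+110,x0:x0+130,::-1],None,fx=3,fy=3,interpolation=cv2.INTER_CUBIC) for x,x0,y0 in((a,270,140),(b,150,90))])
cv2.imwrite('pics/A.png',im)
E
```

```text
time: 17.05
ee_pos: [0.539, -0.3232, 0.2102]
orientation: [-0.0, 0.996, -0.089, 0.0]
force: [0.5, -0.3, -1.1]
finger_gap: 0.0193
grasp_force: 25.0
time: 17.42
ee_pos: [0.5185, -0.4257, 0.2095]
orientation: [0.001, 0.996, -0.093, -0.001]
force: [0.2, -0.0, -1.6]
finger_gap: 0.0192
grasp_force: 25.0
```

View pics/A.png

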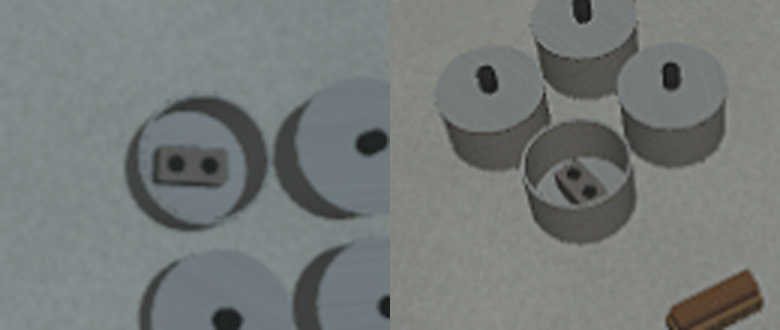

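Tub A holds the two-hole block (left view at (190,165)), so the lid goes back and B is next.

```bash
python3 -m handwheel '[{"grip":0.005,"dx":0,"dy":-0.05,"dz":0,"spin":0},{"grip":0.005,"dx":0,"dy":-0.05,"dz":0,"spin":0},{"grip":0.005,"dx":0,"dy":-0.05,"dz":0,"spin":0},{"grip":0.005,"dx":0,"dy":-0.05,"dz":0,"spin":0},{"grip":0.005,"dx":0,"dy":-0.05,"dz":0,"spin":0},{"grip":0.005,"dx":0,"dy":0,"dz":0,"spin":0},{"grip":0.005,"dx":0,"dy":0,"dz":0,"spin":0}]'; python3 go.py .566 -.1745 .085 -10.2
```

```text
time: 18.4
ee_pos: [0.5659, -0.1734, 0.2102]
orientation: [0.0, 0.996, -0.088, -0.0]
force: [0.1, -0.3, -0.5]
finger_gap: 0.0195
grasp_force: 25.0
t 18.4 at [ 0.5659 -0.1734  0.2102] plate [ 0.072  -0.4122] yaw -10.1 j7 -1.58 to 0.566 -0.174
d mm [  0.3   1.  125.2] spin 0.1
```

```bash
python3 -m handwheel '[{"grip":0.005,"dx":0,"dy":0.001,"dz":0.05,"spin":0},{"grip":0.005,"dx":0,"dy":0,"dz":0.04,"spin":0},{"grip":0.005,"dx":0,"dy":0,"dz":0.03,"spin":0},{"grip":0.005,"dx":0,"dy":0,"dz":0.01,"spin":0},{"grip":0.005,"dx":0,"dy":0,"dz":0,"spin":0},{"grip":0.05,"dx":0,"dy":0,"dz":0,"spin":0},{"grip":0.05,"dx":0,"dy":0,"dz":0,"spin":0},{"grip":0.05,"dx":0,"dy":0,"dz":0,"spin":0},{"grip":0.05,"dx":0,"dy":0,"dz":-0.03,"spin":0},{"grip":0.05,"dx":0,"dy":0,"dz":-0.03,"spin":0},{"grip":0.05,"dx":0.019,"dy":0.046,"dz":0,"spin":0},{"grip":0.05,"dx":0.019,"dy":0.046,"dz":0,"spin":0}]'; python3 -m handwheel '[{"grip":0.05,"dx":0,"dy":0.0413,"dz":0,"spin":0},{"grip":0.05,"dx":0,"dy":0,"dz":0.03,"spin":0},{"grip":0.05,"dx":0,"dy":0,"dz":0.03,"spin":0},{"grip":0.05,"dx":0,"dy":0,"dz":0,"spin":0},{"grip":0.05,"dx":0,"dy":0,"dz":0,"spin":0}]'; python3 go.py .5802 -.3125 .081 -10.2
```

```text
time: 19.9
ee_pos: [0.5878, -0.2732, 0.1413]
orientation: [0.0, 0.996, -0.088, 0.001]
force: [0.8, -0.1, -0.4]
finger_gap: 0.0499
grasp_force: 0.0
time: 20.52
ee_pos: [0.5798, -0.3132, 0.081]
orientation: [0.0, 0.996, -0.089, 0.0]
force: [-0.4, 0.1, 0.6]
finger_gap: 0.05
grasp_force: 0.0
t 20.525 at [ 0.5798 -0.3132  0.081 ] plate [ 0.1105 -0.5473] yaw -10.2 j7 -1.37 to 0.58 -0.312
d mm [ 0.2 -0.8 -0. ] spin 0.0
```

```bash
python3 -m handwheel '[{"grip":0.005,"dx":0,"dy":0,"dz":0,"spin":0},{"grip":0.005,"dx":0,"dy":0,"dz":0,"spin":0},{"grip":0.005,"dx":0,"dy":0,"dz":0,"spin":0},{"grip":0.005,"dx":0,"dy":0,"dz":0,"spin":0},{"grip":0.005,"dx":0,"dy":0,"dz":0,"spin":0},{"grip":0.005,"dx":0,"dy":0,"dz":-0.03,"spin":0},{"grip":0.005,"dx":0,"dy":0,"dz":-0.05,"spin":0},{"grip":0.005,"dx":0,"dy":0,"dz":-0.05,"spin":0},{"grip":0.005,"dx":0,"dy":0.05,"dz":0,"spin":0},{"grip":0.005,"dx":0,"dy":0.05,"dz":0,"spin":0},{"grip":0.005,"dx":0,"dy":0.05,"dz":0,"spin":0},{"grip":0.005,"dx":-0.03,"dy":0.05,"dz":0,"spin":0}]' 25; python3 -m handwheel '[{"grip":0.005,"dx":0,"dy":0,"dz":0,"spin":0}]'
python3 - <<'E'
from h import *
a=optics.grab_frame('top');b=optics.grab_frame('scene');np.savez('tB.npz',**a);np.savez('sB.npz',**b)
im=np.hstack([cv2.resize(x['img'][y0:y0+110,x0:x0+130,::-1],None,fx=3,fy=3,interpolation=cv2.INTER_CUBIC) for x,x0,y0 in((a,320,140),(b,150,90))])
cv2.imwrite('pics/B.png',im)
E
```

```text
time: 22.02
ee_pos: [0.5157, -0.5052, 0.2092]
orientation: [-0.0, 0.996, -0.088, 0.0]
force: [-0.1, -0.7, -1.0]
finger_gap: 0.0195
grasp_force: 25.0
time: 22.15
ee_pos: [0.5084, -0.511, 0.2095]
orientation: [0.002, 0.996, -0.094, -0.002]
force: [-0.5, -0.0, 0.1]
finger_gap: 0.0195
grasp_force: 25.0
```

View pics/B.png

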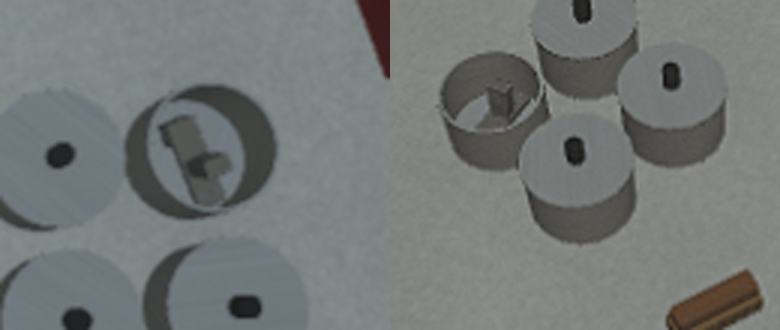

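Bracket found in tub B: in the left view the flange runs from (182,122) to (205,205), with the web at about (215,165). The lid goes on the bench while I measure it.

```bash
python3 -m handwheel '[{"grip":0.005,"dx":0,"dy":-0.04,"dz":0,"spin":0},{"grip":0.005,"dx":0,"dy":0,"dz":0.05,"spin":0},{"grip":0.005,"dx":0,"dy":0,"dz":0.05,"spin":0},{"grip":0.005,"dx":0,"dy":0,"dz":0.05,"spin":0},{"grip":0.005,"dx":0,"dy":0,"dz":0.03,"spin":0},{"grip":0.005,"dx":0,"dy":0,"dz":0.012,"spin":0},{"grip":0.005,"dx":0,"dy":0,"dz":0,"spin":0},{"grip":0.005,"dx":0,"dy":0,"dz":0,"spin":0}]'
python3 - <<'E'
from h import *
for n in('tB.npz','sB.npz'):
    f=dict(np.load(n));C=cloud(f)
    d=np.hypot(C[...,0]-.5802,C[...,1]+.3125)
    m=(d<.050)&(C[...,2]>.008)&(C[...,2]<.09)
    P=C[m]
    print(n,len(P))
    G=np.full((11,11),np.nan)
    for i in range(11):
        for j in range(11):
            s=(abs(P[:,0]-(.5802+.05-.01*i))<.005)&(abs(P[:,1]-(-.3125+.05-.01*j))<.005)
            if s.sum()>1: G[i,j]=np.median(P[s,2])*1000
    print(np.array2string(G,precision=0,suppress_small=True))
E
```

```text
time: 23.25
ee_pos: [0.5231, -0.4659, 0.02]
orientation: [0.001, 0.996, -0.089, 0.001]
force: [0.3, -0.7, -1.0]
finger_gap: 0.0194
grasp_force: 25.0
tB.npz 392
[[nan nan nan nan nan nan nan nan nan nan nan]
 [nan nan nan nan 16. nan nan nan nan nan nan]
 [nan nan 13. 26. 28. 29. nan nan nan nan nan]
 [nan nan 22. 27. 28. 25. nan nan nan nan nan]
 [nan nan nan 25. 26. 25. 24. nan nan nan nan]
 [nan nan nan 22. 23. 24. 24. nan nan nan nan]
 [nan nan nan nan 29. 60. 61. 60. nan nan nan]
 [nan nan nan nan 31. 52. 58. 17. nan nan nan]
 [nan nan nan nan nan 18. 17. 16. 14. nan nan]
 [nan nan nan nan nan 16. 16. 15. 15. nan nan]
 [nan nan nan nan nan nan nan nan nan nan nan]]
sB.npz 194
[[nan nan nan nan nan nan nan nan nan nan nan]
 [nan nan nan nan nan nan nan nan nan nan nan]
 [nan nan nan nan nan 27. nan nan nan  8. nan]
 [nan nan nan nan 29. 26. 27. nan nan nan nan]
 [nan nan nan nan 28. 26. 25. nan nan nan nan]
 [nan nan nan nan 24. 31. 40. 55. nan nan nan]
 [nan nan nan nan 32. 55. 61. 60. nan nan nan]
 [nan nan nan nan nan 45. 58. 58. nan nan nan]
 [nan nan nan nan nan 17. 19. 15. nan nan nan]
 [nan nan nan nan nan 14. 16. 15. 35. nan nan]
 [nan nan nan nan nan nan 12. 53. nan nan nan]]
```

```bash
python3 -m handwheel '[{"grip":0.005,"dx":0,"dy":0,"dz":0.004,"spin":0},{"grip":0.005,"dx":0,"dy":0,"dz":0,"spin":0},{"grip":0.05,"dx":0,"dy":0,"dz":0,"spin":0},{"grip":0.05,"dx":0,"dy":0,"dz":0,"spin":0},{"grip":0.05,"dx":0,"dy":0,"dz":0,"spin":0},{"grip":0.05,"dx":0,"dy":0,"dz":-0.05,"spin":0},{"grip":0.05,"dx":0,"dy":0,"dz":-0.05,"spin":0},{"grip":0.05,"dx":0,"dy":0,"dz":-0.05,"spin":0},{"grip":0.05,"dx":0,"dy":0,"dz":0,"spin":0}]'
python3 - <<'E'
from m import *
for n in('tB.npz','sB.npz'):
    f=dict(np.load(n));C=cloud(f)
    d=np.hypot(C[...,0]-.5802,C[...,1]+.3125)
    w=(d<.050)&(C[...,2]>.054)&(C[...,2]<.066)
    P=C[w];print(n,'web',len(P),P.mean(0).round(4),rect(P[:,:2]))
    fl=(d<.051)&(C[...,2]>.012)&(C[...,2]<.032)
    fl=cv2.morphologyEx(fl.astype(np.uint8),cv2.MORPH_OPEN,np.ones((2,2)))>0
    Q=C[fl];print('flange',len(Q),rect(Q[:,:2]))
    A=np.c_[Q[:,:2]-[.5802,-.3125],np.ones(len(Q))];c=np.linalg.lstsq(A,Q[:,2],rcond=None)[0]
    print('down dir',np.degrees(np.arctan2(-c[1],-c[0])),'slope',np.degrees(np.arctan(np.hypot(c[0],c[1]))))
E
python3 go.py .57 -.322 .15 0
```

```text
time: 24.38
ee_pos: [0.524, -0.4675, 0.1696]
orientation: [0.002, 0.996, -0.089, 0.004]
force: [-0.4, -0.6, -0.2]
finger_gap: 0.0499
grasp_force: 0.0
tB.npz web 61 [ 0.5648 -0.3174  0.0605] (array([ 0.56499701, -0.31815543]), array([17.31160736, 24.5060997 ]), 19.511947631835938)
flange 273 (array([ 0.52061084, -0.14251318]), array([ 82.1350708 , 410.04684448]), 16.59942626953125)
down dir -68.04687708013938 slope 65.33579350448754
sB.npz web 43 [ 0.5675 -0.3194  0.0591] (array([ 0.55694556, -0.32240222]), array([43.6731987 , 25.71456146]), 15.877822875976562)
flange 89 (array([ 0.58246033, -0.29869751]), array([94.42965698, 48.18831635]), 52.190406799316406)
down dir -101.23217470782471 slope 42.261317312748986
t 24.375 at [ 0.524  -0.4675  0.1696] plate [ 0.0829 -0.709 ] yaw -10.2 j7 -1.11 to 0.57 -0.322
d mm [  19.2 -151.5   19.1] spin -10.2
```

```bash
python3 -m handwheel '[{"grip":0.05,"dx":0,"dy":0,"dz":0,"spin":-10},{"grip":0.05,"dx":0,"dy":0,"dz":0,"spin":-10},{"grip":0.05,"dx":0,"dy":0,"dz":0,"spin":-9.7},{"grip":0.05,"dx":0,"dy":0,"dz":0,"spin":0}]';python3 go.py .568 -.317 .1 19.5
```

```text
time: 24.88
ee_pos: [0.5211, -0.4652, 0.163]
orientation: [-0.001, 0.986, 0.168, -0.0]
force: [-0.4, -0.1, 0.0]
finger_gap: 0.0501
grasp_force: 0.0
t 24.875 at [ 0.5211 -0.4652  0.163 ] plate [ 0.0796 -0.7072] yaw 19.4 j7 -0.65 to 0.568 -0.317
d mm [  93.5 -124.1   63.1] spin -0.1
```

```bash
python3 -m handwheel '[{"grip":0.05,"dx":0.031,"dy":-0.041,"dz":0,"spin":0},{"grip":0.05,"dx":0.031,"dy":-0.041,"dz":0,"spin":0},{"grip":0.05,"dx":0.0315,"dy":-0.042,"dz":0,"spin":0},{"grip":0.05,"dx":0,"dy":0,"dz":0.04,"spin":0},{"grip":0.05,"dx":0,"dy":0,"dz":0.023,"spin":0},{"grip":0.05,"dx":0,"dy":0,"dz":0,"spin":0},{"grip":0.05,"dx":0,"dy":0,"dz":0,"spin":0}]';python3 go.py .568 -.317 .032 19.5
```

```text
time: 25.75
ee_pos: [0.5689, -0.3177, 0.1019]
orientation: [0.0, 0.986, 0.168, 0.0]
force: [-0.2, 0.7, 0.1]
finger_gap: 0.0499
grasp_force: 0.0
t 25.75 at [ 0.5689 -0.3177  0.1019] plate [ 0.1006 -0.5537] yaw 19.4 j7 -0.9 to 0.568 -0.317
d mm [-0.7 -1.  69.9] spin -0.1
```

```bash
python3 -m handwheel '[{"grip":0.05,"dx":0,"dy":-0.001,"dz":0.03,"spin":0},{"grip":0.05,"dx":0,"dy":0,"dz":0.02,"spin":0},{"grip":0.05,"dx":0,"dy":0,"dz":0.02,"spin":0},{"grip":0.05,"dx":0,"dy":0,"dz":0,"spin":0},{"grip":0.01,"dx":0,"dy":0,"dz":0,"spin":0},{"grip":0.01,"dx":0,"dy":0,"dz":0,"spin":0},{"grip":0.01,"dx":0,"dy":0,"dz":0,"spin":0},{"grip":0.01,"dx":0,"dy":0,"dz":0,"spin":0},{"grip":0.01,"dx":0,"dy":0,"dz":0,"spin":0},{"grip":0.01,"dx":0,"dy":0,"dz":0,"spin":0}]' 30;python3 go.py .568 -.317 .032 19.5
python3 -m handwheel '[{"grip":0.01,"dx":0,"dy":0,"dz":-0.01,"spin":0},{"grip":0.01,"dx":0,"dy":0,"dz":-0.02,"spin":0},{"grip":0.01,"dx":0,"dy":0,"dz":-0.04,"spin":0},{"grip":0.01,"dx":0,"dy":0,"dz":-0.05,"spin":0},{"grip":0.01,"dx":0,"dy":0,"dz":-0.03,"spin":0},{"grip":0.01,"dx":0,"dy":0,"dz":0,"spin":0}]'
```

```text
time: 27.0
ee_pos: [0.5686, -0.317, 0.032]
orientation: [0.001, 0.986, 0.169, 0.001]
force: [-0.5, -1.4, 5.6]
finger_gap: 0.024
grasp_force: 30.0
t 27.0 at [ 0.5686 -0.317   0.032 ] plate [ 0.1001 -0.553 ] yaw 19.5 j7 -0.92 to 0.568 -0.317
d mm [-0.6 -0.2 -0. ] spin -0.0
time: 27.75
ee_pos: [0.5696, -0.317, 0.1847]
orientation: [0.002, 0.986, 0.169, 0.002]
force: [0.8, 0.3, -3.4]
finger_gap: 0.0239
grasp_force: 29.9
```

```bash
python3 -m handwheel '[{"grip":0.01,"dx":0,"dy":0,"dz":0,"spin":-10.5},{"grip":0.01,"dx":0,"dy":0,"dz":0,"spin":-10.5},{"grip":0.01,"dx":0,"dy":0,"dz":0,"spin":-10.5},{"grip":0.01,"dx":0,"dy":0,"dz":0,"spin":-10.5},{"grip":0.01,"dx":0,"dy":0,"dz":0,"spin":-10.5},{"grip":0.01,"dx":0,"dy":0,"dz":0,"spin":-10.5},{"grip":0.01,"dx":0,"dy":0,"dz":0,"spin":-10.5},{"grip":0.01,"dx":0,"dy":0,"dz":0,"spin":-10.5},{"grip":0.01,"dx":0,"dy":0,"dz":0,"spin":-10.5},{"grip":0.01,"dx":0,"dy":0,"dz":0,"spin":-10.5},{"grip":0.01,"dx":0,"dy":0,"dz":0,"spin":-10.5},{"grip":0.01,"dx":0,"dy":0,"dz":0,"spin":-10.5}]';python3 -m handwheel '[{"grip":0.01,"dx":0,"dy":0,"dz":0,"spin":-10.5},{"grip":0.01,"dx":0,"dy":0,"dz":0,"spin":-10.5},{"grip":0.01,"dx":0,"dy":0,"dz":0,"spin":-3.3},{"grip":0.01,"dx":0,"dy":0,"dz":0,"spin":0},{"grip":0.01,"dx":0,"dy":0,"dz":0,"spin":0}]';python3 go.py P .052 -.02 .14 169.8
```

```text
time: 29.25
ee_pos: [0.5668, -0.3158, 0.1791]
orientation: [-0.002, 0.294, 0.956, 0.0]
force: [0.2, 0.4, -2.5]
finger_gap: 0.0246
grasp_force: 29.9
time: 29.88
ee_pos: [0.5675, -0.3162, 0.1802]
orientation: [-0.001, 0.09, 0.996, 0.0]
force: [-0.3, 0.6, -2.4]
finger_gap: 0.024
grasp_force: 29.9
t 29.875 at [ 0.5675 -0.3162  0.1802] plate [ 0.0989 -0.5524] yaw 169.7 j7 1.47 to 0.616 0.216
d mm [ 47.5 532.3  40.5] spin -0.1
```

```bash
python3 -m handwheel '[{"grip":0.01,"dx":0.0047,"dy":0.0532,"dz":0,"spin":0},{"grip":0.01,"dx":0.0047,"dy":0.0532,"dz":0,"spin":0},{"grip":0.01,"dx":0.0047,"dy":0.0532,"dz":0,"spin":0},{"grip":0.01,"dx":0.0047,"dy":0.0532,"dz":0,"spin":0},{"grip":0.01,"dx":0.0047,"dy":0.0532,"dz":0,"spin":0},{"grip":0.01,"dx":0.0047,"dy":0.0532,"dz":0,"spin":0},{"grip":0.01,"dx":0.0047,"dy":0.0532,"dz":0,"spin":0},{"grip":0.01,"dx":0.0047,"dy":0.0532,"dz":0,"spin":0},{"grip":0.01,"dx":0.0047,"dy":0.0532,"dz":0,"spin":0},{"grip":0.01,"dx":0.0047,"dy":0.0532,"dz":0,"spin":0},{"grip":0.01,"dx":0,"dy":0,"dz":0.04,"spin":0},{"grip":0.01,"dx":0,"dy":0,"dz":0,"spin":0}]';python3 go.py P .052 -.02 .09 169.8
python3 - <<'E'
from h import *
a=optics.grab_frame('top');b=optics.grab_frame('scene');np.savez('t5.npz',**a);np.savez('s5.npz',**b)
im=np.hstack([cv2.resize(x['img'][y0:y0+130,x0:x0+130,::-1],None,fx=3,fy=3,interpolation=cv2.INTER_CUBIC) for x,x0,y0 in((a,120,120),(b,230,170))])
cv2.imwrite('pics/5.png',im)
E
```

```text
time: 31.38
ee_pos: [0.6139, 0.2145, 0.1379]
orientation: [-0.003, 0.089, 0.996, -0.002]
force: [0.4, -1.4, -2.4]
finger_gap: 0.0236
grasp_force: 29.9
t 31.375 at [0.6139 0.2145 0.1379] plate [ 0.0506 -0.0219] yaw 169.8 j7 0.57 to 0.616 0.216
d mm [-1.7  2.1 47.9] spin 0.0
```

View pics/5.png

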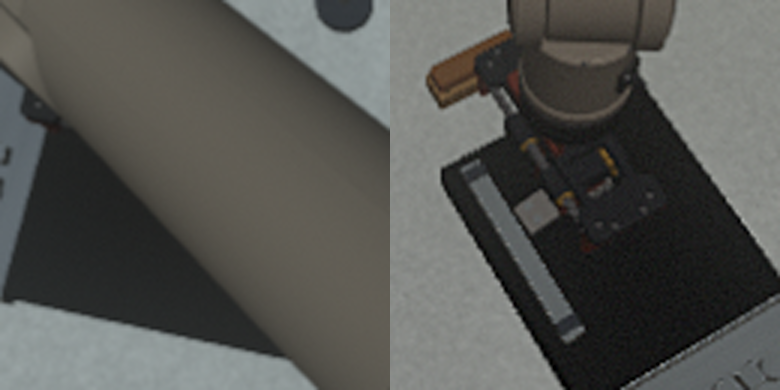

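Run:
```python
from h import *; from go import toplate
f=dict(np.load('s5.npz'));C=cloud(f)
for v in range(232,250,2):
    print(v,[(int(1000*a),int(1000*b),int(1000*c)) for (a,b),c in zip(toplate(C[v,270:290:3]),C[v,270:290:3,2])])
```

```text
232 [(62, -78, 41), (54, -74, 39), (48, -69, 42), (41, -64, 43), (84, 4, 236), (81, 10, 246), (75, 14, 245)]
234 [(66, -71, 44), (58, -68, 41), (51, -64, 41), (65, -31, 128), (84, 4, 225), (84, 15, 247), (77, 17, 242)]
236 [(68, -67, 41), (61, -63, 42), (75, -30, 127), (68, -27, 126), (62, -22, 129), (84, 16, 238), (78, 19, 237)]
238 [(71, -62, 41), (83, -31, 122), (77, -26, 125), (70, -22, 125), (65, -17, 128), (83, 16, 226), (60, 0, 159)]
240 [(77, -53, 54), (86, -26, 122), (80, -21, 125), (73, -18, 125), (66, -14, 123), (61, -9, 129), (59, 0, 147)]
242 [(81, -47, 55), (89, -21, 123), (83, -17, 125), (75, -14, 123), (70, -9, 126), (62, -6, 123), (34, -27, 41)]
244 [(83, -43, 53), (74, -42, 43), (85, -13, 122), (79, -9, 124), (71, -6, 121), (45, -25, 43), (38, -21, 42)]
246 [(87, -37, 57), (79, -34, 51), (88, -8, 122), (81, -5, 121), (55, -25, 42), (48, -21, 41), (41, -17, 41)]
248 [(89, -33, 53), (83, -28, 55), (73, -27, 44), (65, -24, 42), (58, -20, 42), (51, -16, 41), (43, -12, 39)]
```

The ear is visible at (540,212) in the right panel. Depth puts its tip at plate x ≈ 89 mm, tilted about 11° ear-down, over the parallel. I'll lower it now.

```bash
python3 -m handwheel '[{"grip":0.01,"dx":-0.001,"dy":0.001,"dz":0.03,"spin":0},{"grip":0.01,"dx":0,"dy":0,"dz":0.02,"spin":0},{"grip":0.01,"dx":0,"dy":0,"dz":0.007,"spin":0},{"grip":0.01,"dx":0,"dy":0,"dz":0,"spin":0},{"grip":0.01,"dx":0,"dy":0,"dz":0,"spin":0}]' 12;python3 -m handwheel '[{"grip":0.01,"dx":0,"dy":0,"dz":0.002,"spin":0},{"grip":0.01,"dx":0,"dy":0,"dz":0.001,"spin":0},{"grip":0.01,"dx":0,"dy":0,"dz":0.001,"spin":0},{"grip":0.01,"dx":0,"dy":0,"dz":0.001,"spin":0},{"grip":0.01,"dx":0,"dy":0,"dz":0,"spin":0}]'
```

```text
time: 32.1
ee_pos: [0.6179, 0.2167, 0.0852]
orientation: [0.001, 0.089, 0.996, 0.0]
force: [-0.5, 0.7, -2.2]
finger_gap: 0.0239
grasp_force: 12.0
time: 32.72
ee_pos: [0.6172, 0.2168, 0.0797]
orientation: [0.0, 0.089, 0.996, 0.0]
force: [-2.4, -0.6, 2.8]
finger_gap: 0.024
grasp_force: 12.0
```

```bash
python3 -m handwheel '[{"grip":0.01,"dx":0,"dy":0,"dz":0.001,"spin":0},{"grip":0.01,"dx":0,"dy":0,"dz":0.001,"spin":0},{"grip":0.01,"dx":0,"dy":0,"dz":0.001,"spin":0},{"grip":0.01,"dx":0,"dy":0,"dz":0,"spin":0}]' 10;python3 -m handwheel '[{"grip":0.01,"dx":0,"dy":0,"dz":0.001,"spin":0},{"grip":0.01,"dx":0,"dy":0,"dz":0.001,"spin":0},{"grip":0.01,"dx":0,"dy":0,"dz":0.001,"spin":0},{"grip":0.01,"dx":0,"dy":0,"dz":0,"spin":0}]'
```

```text
time: 33.22
ee_pos: [0.617, 0.217, 0.0764]
orientation: [-0.0, 0.089, 0.996, 0.0]
force: [-3.5, 1.2, 3.4]
finger_gap: 0.0239
grasp_force: 10.0
time: 33.72
ee_pos: [0.6175, 0.2163, 0.0729]
orientation: [0.0, 0.089, 0.996, 0.0]
force: [-2.0, 0.5, 1.7]
finger_gap: 0.024
grasp_force: 10.0
```

```bash
python3 -m handwheel '[{"grip":0.01,"dx":0,"dy":0,"dz":0.001,"spin":0},{"grip":0.01,"dx":0,"dy":0,"dz":0,"spin":0},{"grip":0.03,"dx":0,"dy":0,"dz":0,"spin":0},{"grip":0.05,"dx":0,"dy":0,"dz":0,"spin":0},{"grip":0.05,"dx":0,"dy":0,"dz":0,"spin":0},{"grip":0.05,"dx":0,"dy":0,"dz":0,"spin":0},{"grip":0.05,"dx":0,"dy":0,"dz":-0.03,"spin":0},{"grip":0.05,"dx":0,"dy":0,"dz":-0.03,"spin":0},{"grip":0.05,"dx":0,"dy":0,"dz":-0.03,"spin":0},{"grip":0.05,"dx":0.06,"dy":0,"dz":0,"spin":0},{"grip":0.05,"dx":0.06,"dy":0,"dz":0,"spin":0},{"grip":0.0,"dx":0,"dy":0,"dz":0,"spin":0}]'; python3 go.py P .075 -.02 .12 169.8
python3 - <<'E'
from h import *
a=optics.grab_frame('top');b=optics.grab_frame('scene');np.savez('t6.npz',**a);np.savez('s6.npz',**b)
im=np.hstack([cv2.resize(x['img'][y0:y0+130,x0:x0+130,::-1],None,fx=3,fy=3,interpolation=cv2.INTER_CUBIC) for x,x0,y0 in((a,120,120),(b,230,170))])
cv2.imwrite('pics/6.png',im)
E
```

```text
time: 35.22
ee_pos: [0.4946, 0.2386, 0.1623]
orientation: [-0.001, 0.086, 0.996, -0.001]
force: [0.6, 0.9, 0.3]
finger_gap: 0.0435
grasp_force: 0.0
t 35.225 at [0.4946 0.2386 0.1623] plate [-0.0711 -0.0193] yaw 170.2 j7 0.47 to 0.638 0.212
d mm [-146.1   -1.6   42.2] spin 0.4
```

View pics/6.png

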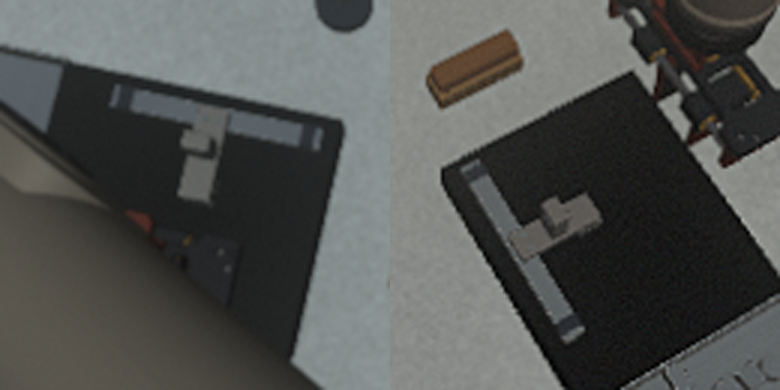

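The bracket stands across from the plate to the parallel: right panel, ear at (525,240), web at (555,210), pad at (585,215). Now I'll check that it is level and find the web.

Run:
```python
from m import *; from go import toplate
for n in('s6.npz','t6.npz'):
    f=dict(np.load(n));C=cloud(f);Q=toplate(C);z=C[...,2]
    r=(abs(Q[...,0]-.05)<.06)&(abs(Q[...,1]+.02)<.03)
    fl=r&(z>.057)&(z<.072);fl=cv2.erode(fl.astype(np.uint8),np.ones((3,3)))>0
    A=np.c_[Q[fl],np.ones(fl.sum())];c=np.linalg.lstsq(A,z[fl],rcond=None)[0]
    print(n,fl.sum(),'slopes deg',np.degrees(c[:2]),'z',np.median(z[fl]),rect(Q[fl]))
    w=r&(z>.094)&(z<.11);print('web',w.sum(),Q[w].mean(0),rect(Q[w]),np.median(z[w]))
```

```text
s6.npz 129 slopes deg [0.54846616 1.17622786] z 0.0637769451787588 (array([ 0.05242535, -0.0173831 ]), array([77.28173065, 20.72927284]), 0.277284175157547)
web 62 [ 0.05505834 -0.01744909] (array([ 0.05457877, -0.01837533]), array([23.33527946, 16.51016617]), 86.779541015625) 0.10302520984805251
t6.npz 142 slopes deg [ 0.05047977 -1.4869516 ] z 0.062397759588455615 (array([ 0.05230003, -0.02050717]), array([77.72266388, 22.57793236]), 0.7191895246505737)
web 66 [ 0.05355145 -0.02097103] (array([ 0.05411486, -0.02044982]), array([15.76662064, 23.22216415]), 1.3243755102157593) 0.10170139117435623
```

```bash
python3 -m handwheel '[{"grip":0.0,"dx":-0.038,"dy":0,"dz":0,"spin":0},{"grip":0.0,"dx":-0.038,"dy":0,"dz":0,"spin":0},{"grip":0.0,"dx":-0.038,"dy":0,"dz":0,"spin":0},{"grip":0.0,"dx":-0.0375,"dy":0,"dz":0,"spin":0},{"grip":0.0,"dx":0,"dy":0,"dz":0.04,"spin":0},{"grip":0.0,"dx":0,"dy":0,"dz":0,"spin":0},{"grip":0.0,"dx":0,"dy":0,"dz":0,"spin":0}]'; python3 go.py P .080 -.02 .068 169.8
```

```text
time: 36.2
ee_pos: [0.649, 0.2109, 0.1229]
orientation: [0.0, 0.089, 0.996, 0.0]
force: [-0.7, 0.2, -0.3]
finger_gap: 0.0006
grasp_force: 0.0
t 36.2 at [0.649  0.2109 0.1229] plate [ 0.0857 -0.0192] yaw 169.8 j7 0.6 to 0.643 0.211
d mm [ 5.7 -0.8 54.9] spin -0.0
```

```bash
python3 -m handwheel '[{"grip":0.0,"dx":0.0055,"dy":0,"dz":0,"spin":0},{"grip":0.0,"dx":0,"dy":0,"dz":0.03,"spin":0},{"grip":0.0,"dx":0,"dy":0,"dz":0.023,"spin":0},{"grip":0.0,"dx":0,"dy":0,"dz":0,"spin":0},{"grip":0.0,"dx":0,"dy":0,"dz":0.002,"spin":0},{"grip":0.0,"dx":0,"dy":0,"dz":0.002,"spin":0},{"grip":0.0,"dx":0,"dy":0,"dz":0.002,"spin":0},{"grip":0.0,"dx":0,"dy":0,"dz":0,"spin":0}]'; python3 -m handwheel '[{"grip":0.0,"dx":0,"dy":0,"dz":0.001,"spin":0},{"grip":0.0,"dx":0,"dy":0,"dz":0.001,"spin":0},{"grip":0.0,"dx":0,"dy":0,"dz":0,"spin":0}]';python3 go.py P .080 -.02 .068 169.8
```

```text
time: 37.2
ee_pos: [0.643, 0.2117, 0.0632]
orientation: [0.0, 0.089, 0.996, -0.0]
force: [-0.5, -0.3, -0.1]
finger_gap: 0.0005
grasp_force: 0.0
time: 37.58
ee_pos: [0.6431, 0.2118, 0.0624]
orientation: [0.0, 0.089, 0.996, -0.0]
force: [-2.8, -2.3, 8.5]
finger_gap: 0.0006
grasp_force: 4.2
t 37.575 at [0.6431 0.2118 0.0624] plate [ 0.0798 -0.0194] yaw 169.8 j7 0.55 to 0.643 0.211
d mm [-0.2 -0.6 -5.6] spin -0.0
```

```bash
python3 -m handwheel '[{"grip":0.0,"dx":0,"dy":0,"dz":0,"spin":0},{"grip":0.0,"dx":0,"dy":0,"dz":0,"spin":0},{"grip":0.0,"dx":0,"dy":0,"dz":-0.02,"spin":0},{"grip":0.0,"dx":0,"dy":0,"dz":-0.04,"spin":0},{"grip":0.0,"dx":0.028,"dy":0,"dz":0,"spin":0},{"grip":0.0,"dx":0.028,"dy":0,"dz":0,"spin":0},{"grip":0.0,"dx":0,"dy":0,"dz":0,"spin":0}]'; python3 go.py P .024 -.02 .065 169.8
```

```text
time: 38.45
ee_pos: [0.5864, 0.2227, 0.1225]
orientation: [0.0, 0.088, 0.996, 0.0]
force: [0.6, 0.8, -0.0]
finger_gap: 0.0002
grasp_force: 0.0
t 38.45 at [0.5864 0.2227 0.1225] plate [ 0.0221 -0.0186] yaw 170.0 j7 0.53 to 0.588 0.221
d mm [-1.9 -1.4 57.5] spin 0.2
```

```bash
python3 -m handwheel '[{"grip":0.0,"dx":-0.0015,"dy":0,"dz":0.03,"spin":0},{"grip":0.0,"dx":0,"dy":0,"dz":0.025,"spin":0},{"grip":0.0,"dx":0,"dy":0,"dz":0,"spin":0},{"grip":0.0,"dx":0,"dy":0,"dz":0.002,"spin":0},{"grip":0.0,"dx":0,"dy":0,"dz":0.001,"spin":0},{"grip":0.0,"dx":0,"dy":0,"dz":0.001,"spin":0},{"grip":0.0,"dx":0,"dy":0,"dz":0,"spin":0}]'; python3 -m handwheel '[{"grip":0.0,"dx":0,"dy":0,"dz":0.001,"spin":0},{"grip":0.0,"dx":0,"dy":0,"dz":0.001,"spin":0},{"grip":0.0,"dx":0,"dy":0,"dz":0,"spin":0}]';python3 go.py P .024 -.02 .068 169.8
```

```text
time: 39.33
ee_pos: [0.5895, 0.2214, 0.0625]
orientation: [0.0, 0.089, 0.996, 0.0]
force: [-0.2, -0.6, 0.5]
finger_gap: 0.0002
grasp_force: 0.4
time: 39.7
ee_pos: [0.5896, 0.2214, 0.0624]
orientation: [0.001, 0.089, 0.996, -0.0]
force: [-4.6, -3.0, 15.8]
finger_gap: 0.0004
grasp_force: 8.1
t 39.7 at [0.5896 0.2214 0.0624] plate [ 0.0254 -0.0194] yaw 169.8 j7 0.48 to 0.588 0.221
d mm [ 1.4 -0.6 -5.6] spin -0.0
```

```bash
python3 -m handwheel '[{"grip":0.0,"dx":0,"dy":0,"dz":0,"spin":0},{"grip":0.0,"dx":0,"dy":0,"dz":-0.03,"spin":0},{"grip":0.0,"dx":0,"dy":0,"dz":-0.05,"spin":0},{"grip":0.05,"dx":0,"dy":0,"dz":-0.05,"spin":0},{"grip":0.05,"dx":0,"dy":0,"dz":0,"spin":0}]'; python3 go.py .5235 -.466 .16 169.8
python3 -m handwheel '[{"grip":0.05,"dx":0,"dy":-0.055,"dz":0,"spin":0},{"grip":0.05,"dx":0,"dy":-0.055,"dz":0,"spin":0},{"grip":0.05,"dx":0,"dy":-0.055,"dz":0,"spin":0},{"grip":0.05,"dx":0,"dy":-0.055,"dz":0,"spin":0},{"grip":0.05,"dx":0,"dy":-0.055,"dz":0,"spin":0},{"grip":0.05,"dx":0,"dy":-0.055,"dz":0,"spin":0},{"grip":0.05,"dx":0,"dy":-0.055,"dz":0,"spin":0},{"grip":0.05,"dx":0,"dy":-0.055,"dz":0,"spin":0},{"grip":0.05,"dx":0,"dy":-0.055,"dz":0,"spin":0},{"grip":0.05,"dx":0,"dy":0,"dz":0,"spin":0}]'; python3 go.py .5235 -.466 .16 169.8
python3 - <<'E'
from m import *
f=optics.grab_frame('top');C=cloud(f);z=C[...,2]
b=(np.hypot(C[...,0]-.523,C[...,1]+.466)<.08)&(abs(z-.010)<.004)
b=cv2.erode(b.astype(np.uint8),np.ones((3,3)));p=np.argwhere(b)[:,::-1]
print(len(p),cv2.minEnclosingCircle(onplane(f,p,.01)[:,:2].astype(np.float32)))
s=optics.grab_frame('scene')
d=((s['img'].max(2)<50)).astype(np.uint8)
q=proj(s,[[.5235,-.466,.023]])[0].astype(int);print(q)
d[:max(0,q[1]-14)]=0;d[q[1]+14:]=0;d[:,:q[0]-14]=0;d[:,q[0]+14:]=0
print(d.sum(),onplane(s,np.argwhere(d)[:,::-1].mean(0),.023))
E
```

```text
time: 40.33
ee_pos: [0.5913, 0.2231, 0.1947]
orientation: [0.003, 0.089, 0.996, 0.002]
force: [-0.3, 0.3, -1.1]
finger_gap: 0.017
grasp_force: 0.0
t 40.325 at [0.5913 0.2231 0.1947] plate [ 0.0268 -0.0174] yaw 169.8 j7 0.58 to 0.523 -0.466
d mm [ -55.2 -690.4   32.1] spin -0.0
time: 41.58
ee_pos: [0.4991, -0.2712, 0.1886]
orientation: [-0.001, 0.093, 0.996, -0.001]
force: [-0.2, 1.0, 0.0]
finger_gap: 0.0499
grasp_force: 0.0
t 41.575 at [ 0.4991 -0.2712  0.1886] plate [ 0.0236 -0.5203] yaw 169.3 j7 1.47 to 0.523 -0.466
d mm [ -60.2 -186.8   28.7] spin -0.5
5 ((0.4680417776107788, -0.4626999497413635), 0.007174398750066757)
[174  95]
33 [[ 0.52389707 -0.46531283  0.023     ]]
```

```bash
python3 -m handwheel '[{"grip":0.05,"dx":-0.02,"dy":-0.05,"dz":0,"spin":0},{"grip":0.05,"dx":-0.02,"dy":-0.05,"dz":0,"spin":0},{"grip":0.05,"dx":-0.02,"dy":-0.05,"dz":0,"spin":0},{"grip":0.05,"dx":0,"dy":-0.037,"dz":0,"spin":-0.5},{"grip":0.05,"dx":0,"dy":0,"dz":0.05,"spin":0},{"grip":0.05,"dx":0,"dy":0,"dz":0.04,"spin":0},{"grip":0.05,"dx":0,"dy":0,"dz":0.03,"spin":0},{"grip":0.05,"dx":0,"dy":0,"dz":0,"spin":0}]'; python3 go.py .5235 -.466 .016 169.8
```

```text
time: 42.68
ee_pos: [0.5271, -0.4571, 0.0675]
orientation: [-0.002, 0.083, 0.997, 0.002]
force: [-1.1, -0.7, 0.2]
finger_gap: 0.05
grasp_force: 0.0
t 42.675 at [ 0.5271 -0.4571  0.0675] plate [ 0.0841 -0.6983] yaw 170.5 j7 1.66 to 0.523 -0.466
d mm [ 1.8 -9.5 51.5] spin 0.7
```

```bash
python3 -m handwheel '[{"grip":0.05,"dx":0.0018,"dy":-0.0095,"dz":0,"spin":0},{"grip":0.05,"dx":0,"dy":0,"dz":0.03,"spin":0},{"grip":0.05,"dx":0,"dy":0,"dz":0.02,"spin":0},{"grip":0.05,"dx":0,"dy":0,"dz":0,"spin":0},{"grip":0.005,"dx":0,"dy":0,"dz":0,"spin":0},{"grip":0.005,"dx":0,"dy":0,"dz":0,"spin":0},{"grip":0.005,"dx":0,"dy":0,"dz":0,"spin":0},{"grip":0.005,"dx":0,"dy":0,"dz":0,"spin":0},{"grip":0.005,"dx":0,"dy":0,"dz":0,"spin":0}]' 25; python3 go.py .5235 -.466 .016 169.8
python3 -m handwheel '[{"grip":0.005,"dx":0,"dy":0,"dz":-0.03,"spin":0},{"grip":0.005,"dx":0,"dy":0,"dz":-0.05,"spin":0},{"grip":0.005,"dx":0,"dy":0,"dz":-0.05,"spin":0},{"grip":0.005,"dx":0,"dy":0,"dz":-0.02,"spin":0},{"grip":0.005,"dx":0,"dy":0,"dz":0,"spin":0}]';python3 go.py .580 -.3125 .082 169.8
```

```text
time: 43.8
ee_pos: [0.5246, -0.4694, 0.0208]
orientation: [0.0, 0.085, 0.996, -0.0]
force: [-0.5, 1.0, 4.8]
finger_gap: 0.0195
grasp_force: 25.0
t 43.8 at [ 0.5246 -0.4694  0.0208] plate [ 0.0838 -0.7108] yaw 170.3 j7 1.65 to 0.523 -0.466
d mm [1.6 3.2 4.8] spin 0.5
time: 44.42
ee_pos: [0.5243, -0.47, 0.1708]
orientation: [0.001, 0.085, 0.996, -0.001]
force: [-0.6, 0.2, -1.2]
finger_gap: 0.0194
grasp_force: 25.0
t 44.425 at [ 0.5243 -0.47    0.1708] plate [ 0.0836 -0.7114] yaw 170.3 j7 1.73 to 0.58 -0.312
d mm [-28.2 164.8  88.6] spin 0.5
```

```bash
python3 -m handwheel '[{"grip":0.005,"dx":-0.0094,"dy":0.055,"dz":0,"spin":0.5},{"grip":0.005,"dx":-0.0094,"dy":0.055,"dz":0,"spin":0},{"grip":0.005,"dx":-0.0094,"dy":0.0545,"dz":0,"spin":0},{"grip":0.005,"dx":0,"dy":0,"dz":0.03,"spin":0},{"grip":0.005,"dx":0,"dy":0,"dz":0.025,"spin":0},{"grip":0.005,"dx":0,"dy":0,"dz":0,"spin":0},{"grip":0.005,"dx":0,"dy":0,"dz":0,"spin":0}]'; python3 go.py .581 -.3125 .087 169.8
```

```text
time: 45.3
ee_pos: [0.5803, -0.3125, 0.1146]
orientation: [-0.0, 0.089, 0.996, 0.0]
force: [0.3, -0.2, -1.8]
finger_gap: 0.0191
grasp_force: 25.0
t 45.3 at [ 0.5803 -0.3125  0.1146] plate [ 0.1108 -0.5465] yaw 169.8 j7 1.43 to 0.581 -0.312
d mm [-0.7  0.1 27.6] spin -0.0
```

```bash
python3 -m handwheel '[{"grip":0.005,"dx":0,"dy":0,"dz":0.015,"spin":0},{"grip":0.005,"dx":0,"dy":0,"dz":0.01,"spin":0},{"grip":0.005,"dx":0,"dy":0,"dz":0.003,"spin":0},{"grip":0.005,"dx":0,"dy":0,"dz":0,"spin":0},{"grip":0.05,"dx":0,"dy":0,"dz":0,"spin":0},{"grip":0.05,"dx":0,"dy":0,"dz":0,"spin":0},{"grip":0.05,"dx":0,"dy":0,"dz":0,"spin":0},{"grip":0.05,"dx":0,"dy":0,"dz":-0.04,"spin":0},{"grip":0.05,"dx":0,"dy":0,"dz":-0.06,"spin":0},{"grip":0.05,"dx":0,"dy":0.05,"dz":0,"spin":0},{"grip":0.05,"dx":0,"dy":0,"dz":-0.05,"spin":0},{"grip":0.05,"dx":0,"dy":0,"dz":0,"spin":0}]'; python3 -m handwheel '[{"grip":0.05,"dx":0,"dy":-0.06,"dz":0,"spin":0},{"grip":0.05,"dx":0,"dy":-0.06,"dz":0,"spin":0},{"grip":0.05,"dx":0,"dy":-0.06,"dz":0,"spin":0},{"grip":0.05,"dx":0,"dy":-0.06,"dz":0,"spin":0},{"grip":0.05,"dx":0,"dy":-0.06,"dz":0,"spin":0},{"grip":0.05,"dx":0,"dy":0,"dz":0,"spin":0}]'
python3 - <<'E'
from m import *; from go import toplate
a=optics.grab_frame('top');b=optics.grab_frame('scene')
save(b,'f_s.png',s=1.5);save(a,'f_t.png',s=1.5)
for n,f in(('top',a),('scene',b)):
    C=cloud(f);Q=toplate(C);z=C[...,2]
    for c in((.5667,-.1735),(.5802,-.312),(.4423,-.326),(.428,-.186)):
        m=(np.hypot(C[...,0]-c[0],C[...,1]-c[1])<.07)&(abs(z-.076)<.006)
        m=cv2.erode(m.astype(np.uint8),np.ones((3,3)))>0
        P=C[m]
        if len(P)<50: print(n,c,'few',len(P));continue
        A=np.c_[P[:,:2]-c,np.ones(len(P))];k=np.linalg.lstsq(A,P[:,2],rcond=None)[0]
        print(n,len(P),cv2.minEnclosingCircle(P[:,:2].astype(np.float32)),np.median(P[:,2]),np.degrees(k[:2]).round(1))
    r=(abs(Q[...,0]-.05)<.06)&(abs(Q[...,1]+.02)<.03)
    fl=r&(z>.057)&(z<.072);fl=cv2.erode(fl.astype(np.uint8),np.ones((3,3)))>0
    if fl.sum()>20:
        A=np.c_[Q[fl],np.ones(fl.sum())];c=np.linalg.lstsq(A,z[fl],rcond=None)[0]
        print('bracket',fl.sum(),np.degrees(c[:2]),np.median(z[fl]))
    w=r&(z>.094)&(z<.11);print('web',w.sum(),Q[w].mean(0),np.median(z[w]))
E
```

```text
time: 46.8
ee_pos: [0.5919, -0.2627, 0.2415]
orientation: [0.003, 0.088, 0.996, -0.001]
force: [-0.3, -0.4, -0.6]
finger_gap: 0.0499
grasp_force: 0.0
time: 47.55
ee_pos: [0.5315, -0.5655, 0.2345]
orientation: [-0.002, 0.094, 0.996, -0.001]
force: [0.5, 0.3, 0.5]
finger_gap: 0.0502
grasp_force: 0.0
top 1310 ((0.5661176443099976, -0.17363005876541138), 0.05701861158013344) 0.0761181446121049 [-0.   0.1]
top 1327 ((0.5789785385131836, -0.3093791604042053), 0.05803569778800011) 0.07591769986987894 [-0.1  0.1]
top 1413 ((0.4415184259414673, -0.32597264647483826), 0.0579792857170105) 0.07616375475217052 [-0.   0.1]
top 1462 ((0.42816364765167236, -0.18591614067554474), 0.05697018653154373) 0.07618335624836861 [ 0. -0.]
bracket 157 [-0.79891109 -0.71482738] 0.06196578785086515
web 64 [ 0.05370745 -0.02086114] 0.10186749541382996
scene 686 ((0.567969024181366, -0.17333181202411652), 0.056447695940732956) 0.07659984815387186 [0.2 0.1]
scene 582 ((0.577426016330719, -0.3077724575996399), 0.0593007393181324) 0.07709046981034054 [ 0.2 -0.3]
scene 478 ((0.4462969899177551, -0.32814517617225647), 0.05880027636885643) 0.07720216628846407 [-0.1 -0. ]
scene 606 ((0.43154555559158325, -0.18723271787166595), 0.05982336401939392) 0.07636288913733125 [ 0.2 -0. ]
bracket 135 [0.48557156 0.44168185] 0.06405939771472137
web 65 [ 0.0552945  -0.01729164] 0.10293799004376296
```

View pics/f_s.png

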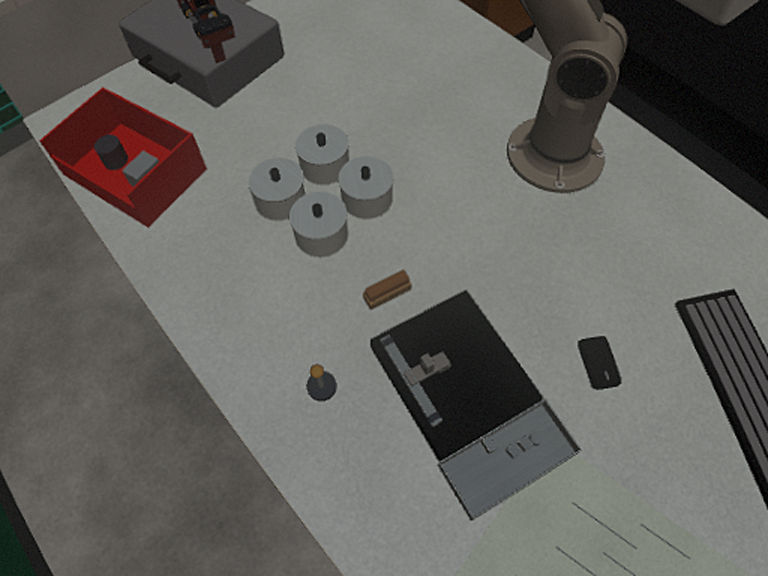

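Lids are on and flat, the bracket is level and the brush stands clear at (388,288). One end now looks close to the plate's edge at (490,445), so I'll check the tray by depth.

Run:
```python
from m import *; from go import toplate
for n in('top','scene'):
    f=optics.grab_frame(n);C=cloud(f);Q=toplate(C);z=C[...,2]
    m=(abs(Q[...,0])<.115)&(Q[...,1]>.1)&(Q[...,1]<.236)&(z>.011)&(z<.075)
    m&=~((Q[...,1]<.136)&(z<.046))
    k,l,st,ce=cv2.connectedComponentsWithStats(m.astype(np.uint8))
    for i in range(1,k):
        if st[i,4]>12: print(n,st[i],Q[l==i].mean(0).round(3),np.percentile(z[l==i],[10,50,90]).round(3))
    p=(abs(Q[...,0])<.1)&(abs(Q[...,1])<.128)&(z>.05);print('above plate near edge',(p&(Q[...,1]>.1)).sum())
    if n=='scene': save(f,'tray.png',(280,250,400,350),6)
```

```text
top [102 133   5  13  27] [0.097 0.235] [0.014 0.021 0.029]
top [100 147   4   8  16] [0.065 0.236] [0.013 0.02  0.03 ]
top [125 169   9   7  48] [0.023 0.147] [0.017 0.019 0.021]
top [112 178   9   8  62] [-0.01   0.175] [0.016 0.019 0.021]
top [106 187  12  16 132] [-0.047  0.178] [0.015 0.019 0.021]
top [ 83 211  37   9  44] [-0.108  0.186] [0.028 0.03  0.032]
above plate near edge 0
scene [362 267  24  33 135] [-0.106  0.186] [0.014 0.025 0.032]
scene [338 287  24  19 191] [-0.033  0.18 ] [0.016 0.02  0.022]
scene [322 291   9  11  64] [0.024 0.149] [0.017 0.02  0.022]
above plate near edge 0
```

View pics/tray.png

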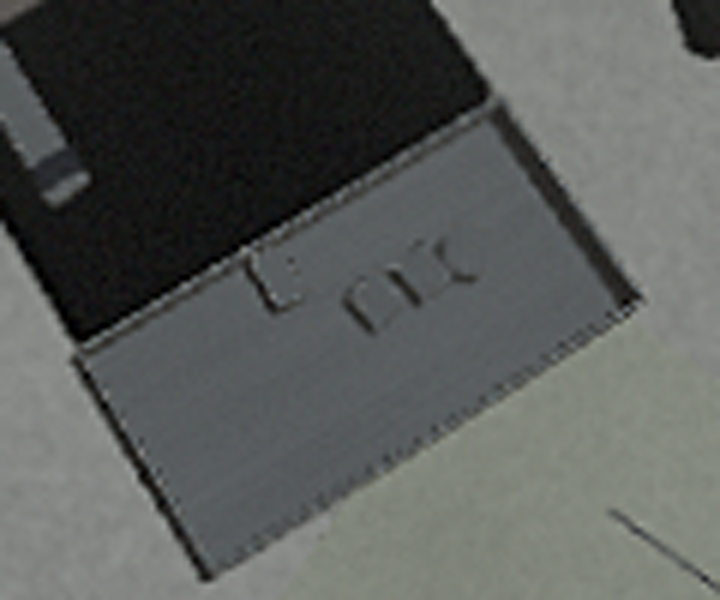

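All the ends lie flat in the tray: one at (275,275) inside the wall and three at (360–460, 260–300), with tops at 19 mm. The job is ready to hand in.

```bash
python3 -c "
from bench import close_job
print(close_job())"
```

```text
the job is handed in; nothing more can be done
None
```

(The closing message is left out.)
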